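# Unlatch the stock cage and hold its gate open

## Task

The forged link arm lies in the way of the stock cage's gate: lay it down lengthways in the middle of the plywood board and let go of it. Then squeeze the two tabs of the catch on the hinge side fully together, after that those of the catch on the gate's free end (in that order, so that the free end stays latched until last), pull the gate by its upright handle towards you past its detent until it is wide open, and finish while still holding the handle there, because the gate swings back by itself. Do not disturb the magnet square, the tape measure or the marker.

Things in the scene. Friction and masses are not known exactly. Their poses are not given: they have to be found in the camera images.
- link_center (a point): centre (half-way up, 18 mm above its underside) of the loose forged arm: a rusty brown link with flat upright sides, 34 mm wide (own x), 121 mm long (own y), 36 mm high, 0.6 to 0.95 kg, lying flat in front of the gate; grasp it across its 34 mm
- forged_arm: the same forged arm; origin at the centre of its underside, axes as above
- board_top (a point): middle of the upper face of the thin pale plywood board, 170 mm (own x) by 110 mm (own y), 4 mm thick, fixed flat on the bench; the arm is to lie along its own x, either way round
- cage_front (a point): point on the bench under the middle of the shut gate of the grey steel stock cage, which is bolted to the bench. Cage axes: own x points into the cage (the gate opens to -x, towards the robot), own y along the shut gate to the hinge side (the robot's left), z up. The cage reaches from 0.03 m in front of the gate to 0.15 m behind it, +-160 mm along y and 100 mm up, the catches to 151 mm
- gate_hinge (a point): point on the gate's vertical hinge axis, 132 mm above the bench (the height of the point handle_grip); the hinge axis lies at cage x = 0, y = +100 mm
- handle_grip (a point): grasp point on the gate's handle: a smooth round upright steel post of 20 mm diameter standing on the gate's top rail, 110 mm from the hinge axis, free from 90 to 160 mm above the bench; this point is 132 mm above the bench, on the post's axis. It moves with the gate. The post turns with the gate, so fingers that grip it may keep their direction or turn along
- gate_handle: the same handle post; origin at its foot, 80 mm above the bench
- gate (a joint): gate angle, rad: 0 shut, grows as the gate (200 mm long, bars from 28 to 80 mm above the bench) swings clockwise seen from above, its free end towards the robot, up to a stop at 1.40. A return spring pulls it shut with about 1.5 N (shut) to 4 N (open) at the handle; a sprung detent between about 0.4 and 0.8 rad resists with a further 8 N or so each way. Let go beyond it, the gate swings back to rest against the detent at about 0.75
- hinge_catch (a joint): travel of the inner tab (the one nearer the gate) of the catch on the hinge-side post, m: 0 latched, 0.012 fully squeezed. It moves away from the gate towards the outer tab; the outer tab is geared to it and moves the same distance towards it, so that the middle stays put. They move against about 5 N of friction and stay where they are left. The bolt fixed to the inner tab holds the gate until it is about 8 mm back
- hinge_catch_tab (a point): middle of the graspable part of the inner tab of the hinge-side catch, 130 mm above the bench; tab 10 mm thick (cage y), 26 mm wide (cage x), top at 151 mm; its 10 mm bolt runs below it towards the gate, top at 101 mm, so fingertips stay above 104 mm
- hinge_catch_mid (a point): point midway between the outer faces of the two tabs of the hinge-side catch, 130 mm above the bench, at cage y = +132 mm. The outer faces are 52 mm apart (along cage y) latched and 28 mm squeezed; squeeze along cage y from above
- hinge_outer_tab: outer tab of the hinge-side catch, the one farther from the gate, 10 mm thick (cage y), 26 mm wide, 60 mm high; origin 2 mm under the centre of its foot, 89 mm above the bench, at cage y = +153 mm when latched
- free_catch (a joint): travel of the inner tab of the catch on the post at the gate's free end, m: as hinge_catch, mirrored (inner tab moves to cage -y)
- free_catch_tab (a point): middle of the graspable part of the inner tab of the free-end catch: as hinge_catch_tab, mirrored
- free_catch_mid (a point): as hinge_catch_mid, for the free-end catch, at cage y = -132 mm
- free_outer_tab: as hinge_outer_tab, for the free-end catch, at cage y = -153 mm when latched
- weld_square: bystander: red magnetic welding square, 85x85x17 mm, origin at the centre of its underside; leave it
- tape_measure: bystander: black and orange tape measure, 70x82x39 mm, origin at the centre of its underside; leave it
- paint_marker: bystander: white and yellow marker, 17x122x17 mm (long along own y), origin at the centre of its underside; leave it
Mind the look-alikes: they are no part of the job. There is more than one size of the part that bears board_top; the job needs the larger.

How it is judged:
By the outcome, as a careful person would: the job done as asked, in the order asked, and still so for the second after the job is handed in, while the arm keeps its last pose, push and grip.
It also fails if it takes over 72 s, if anything falls off the work surface, if the arm or the gripper's body presses on something with over 40 N, if the wrist force passes 120 N, or if a joint passes its speed limit or range.

## Robot

A 6-joint arm with a two-finger parallel gripper is mounted at the origin on a cart in front of the work surface, level with it; the furniture and walls round the work are solid. World frame = base frame: x ahead of the robot, y to its left, z up, the work surface at z = 0. Lengths are in mm, angles in rad, forces in N, time in s.
With the tool pointing down it reaches from about 300 to 775 mm from the base axis. Payload 14.6 kg.
Tool frame: the origin (TCP) lies at the centre of the arm's flange, where the gripper is bolted on; the fingertips stand 199 mm ahead of it and the grasp point (between the pads) lies 180 mm ahead of it; y points along the fingers, z is the direction in which the jaws open and shut, and the axes are right-handed (so a half turn about y gives the same grasp; the last joint's range is limited). The gripper opens to 94 mm and grips with 3 to 60 N. Pads are 16 mm wide; open, the fingers measure 119 mm over their backs; the gripper's body (75 mm by 177 mm) begins 78 mm behind the grasp point.
Start: joints at [1.047, 0.3, 1.521, -0, 1.321, -0.067], TCP at [242.59, 493.6, 404.646] pointing down, gripper open.
Joint ranges: [-3.03, 3.03], [-0.79, 2.21], [0.23, 2.52], [-1.04, 4.18], [0, 3.07], [-2.55, 2.55]. Speed limits (rad/s): [2.22, 2.22, 2.57, 3.14, 3.14, 3.14].

## Interface

Orientations are given as a 3x3 rotation matrix whose columns are the frame's x, y, z axes.
In Python, from station import ctrl, optics, order, finder gives the robot as it stands. The module is installed in compiled form; this text tells all that it offers.
- The arm moves only by the tool servo_tool, never from a script. Its argument "moves" is a list that holds one entry, the list of rows, each a list of 4 numbers: the shift along the tool's x, y, z scaled (see below), then the turn about the tool's y scaled (see below). A call has 1 to 5 rows; each row shifts and turns the pose as measured when the row begins, along the tool's axes as they then stand; what a row does not reach is not made up. The controller multiplies each number of a shift by 4 cm and each number of a turn by 0.12 rad. A row lasts 1/10 s, in which the tool goes at most 50 mm and 8.59 degrees, less where a joint would pass 70% of its speed; a pose out of reach is approached as far as the arm can. A call with a number of a shift or a turn outside -1 to 1 is refused whole. A call with a gripper value outside its range is refused whole. "fingers" is the gripper command: -1 is shut, 1 is fully open, values between are in proportion, set as the call begins (left out, the last holds). The fingers move at their own pace and stop on an object; the grip force is fixed at half the most. Time passes only in rows, so rows that do not move let the fingers close. It gives the time, the measured TCP pose, the force and the opening at its end, in the units of the state.
- ctrl.get_obs(): the state, without advancing time (a new reading comes with each control period).
- optics.snapshot(name): name is "scene" or "top"; returns the picture (384x512x3 uint8, red, green, blue); there is no depth.
- optics.camera_params(name): a dict with "camera_matrix" (3x3 intrinsics, pixels), "k1" (the pictures are not rectified: a ray, as slopes to the right and down, at radius r is drawn at 1 + k1 r^2 times it, then the intrinsics apply), "origin" and "rotation" of the camera in the world. Camera axes: x right, y up, looking along -z (the intrinsics and any distortion apply to the point x, -y, -z); pixel columns grow to the right and rows downward; lengths in mm; the calibration is good to about 2 mm. A picture is of the moment at which its call begins. camera_params takes no time and is no camera call.
- order.close_job(): hands the job in, once; it reports no verdict.
Trained networks look in the newest picture that a camera, given by its name, has taken for a name from the list of things; names that differ only in an ending like _2 or _b are one class to them, and where a whole thing is asked for, a point or a joint stands for the part that bears it (a point fixed in the world has none). Each returns a list of dicts, best first, with "score" (0 to 1); they miss things now and then, are a little off and sometimes report something else, mostly with a low value. They report only what shows in the picture. A call takes as long as a camera call. They do not tell look-alikes from the thing itself.
- finder.trace(camera, query): "mask" (384x512 bool, what is visible of it) and "bbox" ([left, top, right, bottom] in pixels, round what is visible of it).
The state is a dict: "time": time; "joint_pos": joint angles; "qvel": joint speeds; "effort": joint torques, N m; "tool_pos": TCP position; "tool_rot": TCP orientation; "wrist_force": force on the tool from outside, world axes, zero at the start; "wrist_torque": the same for the moment, N m; "opening": opening from 0.0 (shut) to 1.0 (fully open).
Only numpy, scipy, OpenCV 4.12 (cv2) and the standard library are available. Lean on these libraries where they do the work, as an engineer would, in place of code of your own. Each camera call takes 0.05 s, during which the arm holds its last target.

## Working session

There is one attempt and no reset: what is moved stays moved. The work goes in short steps, Python scripts to look and compute and a tool call to move; the robot and the scene stay as the last step left them, time stands still between calls to the robot, and variables do not carry over. Pictures are saved under pics/ and viewed, and the job is handed in when it is done.

Besides the shell and the picture viewer there is one more tool, called after "Call:" as name([rows], argument=value, ...), one row to a line, values as JSON. servo_tool: Moves the arm, as the interface text tells. Its arguments: {"type":"object","properties":{"moves":{"type":"array","items":{"type":"array","items":{"type":"array","items":{"type":"number","minimum":-1,"maximum":1}}}},"fingers":{"type":"number"}},"required":["moves"]}

```bash
mkdir -p pics; ls
cat > h.py <<'E'
import numpy as np, cv2
from station import ctrl, optics, order, finder
def snap(n,f):
    im=optics.snapshot(n); cv2.imwrite('pics/'+f+'.png',im[:,:,::-1]); return im
def st():
    o=ctrl.get_obs(); print({k:np.round(v,3).tolist() for k,v in o.items()})
E
python3 - <<'E'
from h import *
st()
for n in ('scene','top'):
    snap(n,n+'0'); p=optics.camera_params(n); print(n,p)
E
```

```text
pics
{'time': 0.0, 'joint_pos': [1.047, 0.3, 1.522, 0.0, 1.321, -0.067], 'qvel': [-0.002, -0.002, -0.001, 0.0, -0.0, 0.0], 'effort': [-0.003, -53.179, -35.275, 0.071, 0.024, -0.0], 'tool_pos': [242.569, 493.575, 404.09], 'tool_rot': [[0.897, -0.001, 0.441], [-0.441, -0.001, 0.897], [-0.0, -1.0, -0.001]], 'wrist_force': [-0.145, 0.18, -0.658], 'wrist_torque': [0.078, -0.001, 0.01], 'opening': 0.999}
scene {'camera_matrix': array([[415.14012569,   0.        , 258.3237974 ],
       [  0.        , 415.14012569, 191.79256096],
       [  0.        ,   0.        ,   1.        ]]), 'k1': 0.028519836904643454, 'origin': array([-277.68122875, -748.01737025,  926.0998215 ]), 'rotation': array([[ 0.65649681,  0.48104956, -0.58103637],
       [-0.75428138,  0.40999732, -0.51279801],
       [-0.0084579 ,  0.77491517,  0.63200866]])}
top {'camera_matrix': array([[427.68189071,   0.        , 253.90968644],
       [  0.        , 427.68189071, 192.74660908],
       [  0.        ,   0.        ,   1.        ]]), 'k1': 0.013844884505043984, 'origin': array([ 255.45865557,  -66.10802195, 1452.33348233]), 'rotation': array([[ 0.01464914,  0.98275199, -0.18434729],
       [-0.99989202,  0.014613  , -0.00155471],
       [ 0.00116597,  0.18435016,  0.98285994]])}
```

View pics/scene0.png

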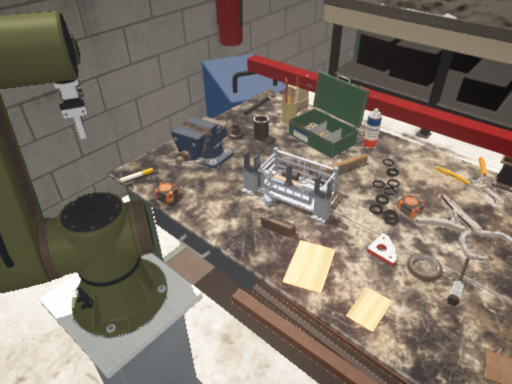

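View pics/top0.png

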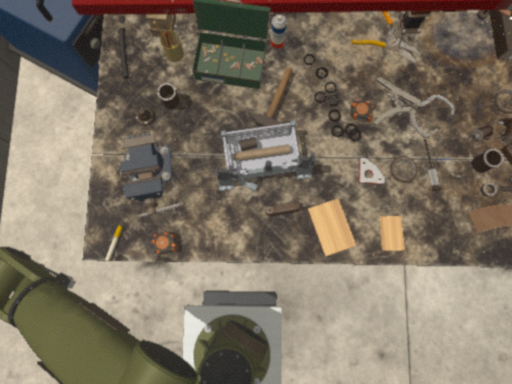

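The scene view shows the brown link at (278,226), the big board at (309,266), the small board at (370,309) and the cage around (292,185). In the top view the link is at (284,209), the big board at (331,227) and the cage at (265,155). Next I measure them.

```bash
cat >> h.py <<'E'
def project(n,P):
    p=optics.camera_params(n); P=np.atleast_2d(np.asarray(P,float))
    c=(P-p['origin'])@p['rotation']; s=np.c_[c[:,0]/-c[:,2], -c[:,1]/-c[:,2]]
    s=s*(1+p['k1']*(s**2).sum(1,keepdims=True)); K=p['camera_matrix']
    return np.c_[s[:,0]*K[0,0]+K[0,2], s[:,1]*K[1,1]+K[1,2]]
def lift(n,uv,z):
    p=optics.camera_params(n); K=p['camera_matrix']; uv=np.atleast_2d(np.asarray(uv,float))
    d=(uv-[K[0,2],K[1,2]])/[K[0,0],K[1,1]]; s=d.copy()
    for _ in range(10): s=d/(1+p['k1']*(s**2).sum(1,keepdims=True))
    r=np.c_[s[:,0],-s[:,1],-np.ones(len(s))]@p['rotation'].T
    t=(z-p['origin'][2])/r[:,2]; return p['origin']+r*t[:,None]
E
python3 - <<'E'
from h import *
for n in ('scene','top'):
    im=optics.snapshot(n); vis=cv2.resize(im[:,:,::-1],None,fx=1,fy=1).copy()
    for q in ('forged_arm','board_top','gate_handle','hinge_outer_tab','free_outer_tab','hinge_catch_tab','free_catch_tab','weld_square','tape_measure','paint_marker'):
        for d in finder.trace(n,q)[:3]:
            m=d['mask']; ys,xs=np.nonzero(m)
            if len(xs)<3: continue
            (c,sz,a)=cv2.minAreaRect(np.c_[xs,ys].astype(np.float32))
            print(n,q,round(d['score'],2),np.round(d['bbox'],0).tolist(),len(xs),np.round(c,1),np.round(sz,1),round(a,1),np.round(lift(n,[[xs.mean(),ys.mean()]],{'forged_arm':30,'board_top':4}.get(q,130 if 'ta' in q or 'ha' in q else 10))[0]))
            cs,_=cv2.findContours(m.astype(np.uint8),0,2); 
    x0,y0=(210,130) if n=='scene' else (200,110)
    cv2.imwrite(f'pics/{n}_crop.png',cv2.resize(im[y0:y0+150,x0:x0+170,::-1],None,fx=4.6,fy=4,interpolation=cv2.INTER_CUBIC)[:600,:800])
st()
E
```

```text
scene forged_arm 0.75 [259.0, 212.0, 297.0, 236.0] 499 [277.4 224.4] [38.3 14.3] 22.2 [ 465. -171.   30.]
scene board_top 0.97 [284.0, 243.0, 335.0, 292.0] 1714 [309.1 265.5] [39.3 46.2] 19.3 [ 410. -334.    4.]
scene board_top 0.62 [348.0, 287.0, 390.0, 333.0] 1067 [369.2 309. ] [31.3 37.8] 35.8 [ 391. -534.    4.]
scene gate_handle 0.51 [280.0, 163.0, 294.0, 190.0] 155 [288.  174.5] [23.  8.] 90.0 [ 580. -120.  130.]
scene hinge_outer_tab 0.48 [239.0, 151.0, 250.0, 167.0] 70 [246.  158.5] [ 4.9 15.2] 5.2 [562.  46. 130.]
scene free_outer_tab 0.58 [329.0, 180.0, 335.0, 200.0] 97 [329.4 187.6] [ 5.6 17.8] 9.5 [ 611. -254.  130.]
scene free_outer_tab 0.44 [255.0, 155.0, 267.0, 174.0] 140 [260. 163.] [18. 12.] 90.0 [564.  -6. 130.]
scene free_outer_tab 0.22 [258.0, 212.0, 295.0, 238.0] 493 [277.6 224.3] [38.8 14. ] 23.7 [ 382. -235.  130.]
scene hinge_catch_tab 0.63 [257.0, 156.0, 266.0, 175.0] 116 [257.5 164.4] [18.9  9.8] 68.2 [562.  -5. 130.]
scene hinge_catch_tab 0.29 [241.0, 147.0, 337.0, 223.0] 4110 [287.2 180.8] [101.   58.3] 17.4 [ 554. -148.  130.]
scene hinge_catch_tab 0.25 [
[... 2384 characters left out ...]
eld_square 0.62 [217.0, 122.0, 314.0, 192.0] 4301 [263.3 156.5] [ 63.4 100.6] 81.2 [662. -87.  10.]
top tape_measure 0.74 [153.0, 232.0, 180.0, 255.0] 485 [164.7 241.9] [21.6 25.7] 85.2 [344. 210. 130.]
top paint_marker 0.52 [108.0, 225.0, 122.0, 261.0] 186 [113.5 241.7] [ 5.7 35.1] 20.6 [355. 404.  10.]
{'time': 1.2, 'joint_pos': [1.047, 0.3, 1.521, 0.0, 1.321, -0.067], 'qvel': [-0.0, -0.0, -0.001, -0.002, 0.001, -0.002], 'effort': [-0.001, -53.165, -35.292, 0.071, 0.021, -0.0], 'tool_pos': [242.598, 493.606, 404.671], 'tool_rot': [[0.897, -0.0, 0.441], [-0.441, 0.0, 0.897], [-0.0, -1.0, 0.0]], 'wrist_force': [-0.432, -0.447, -0.229], 'wrist_torque': [-0.018, 0.066, -0.016], 'opening': 1.0}
```

View pics/scene_crop.png

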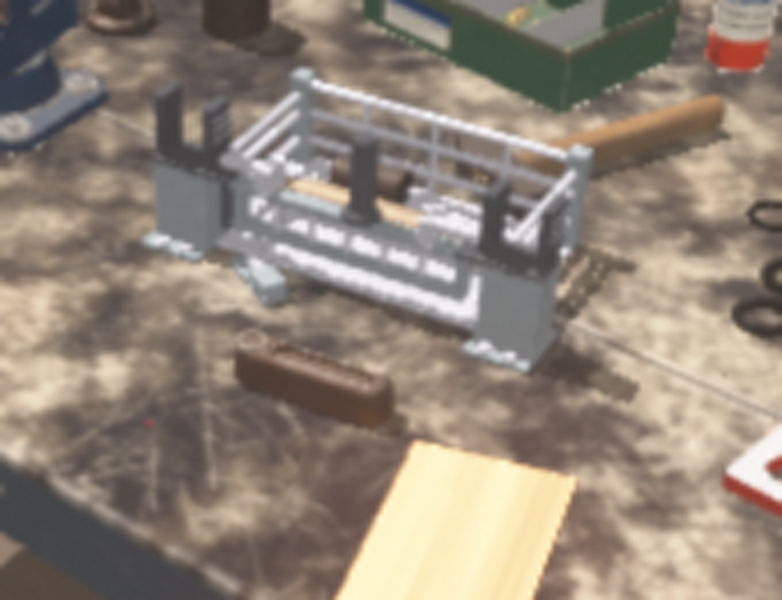

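View pics/top_crop.png

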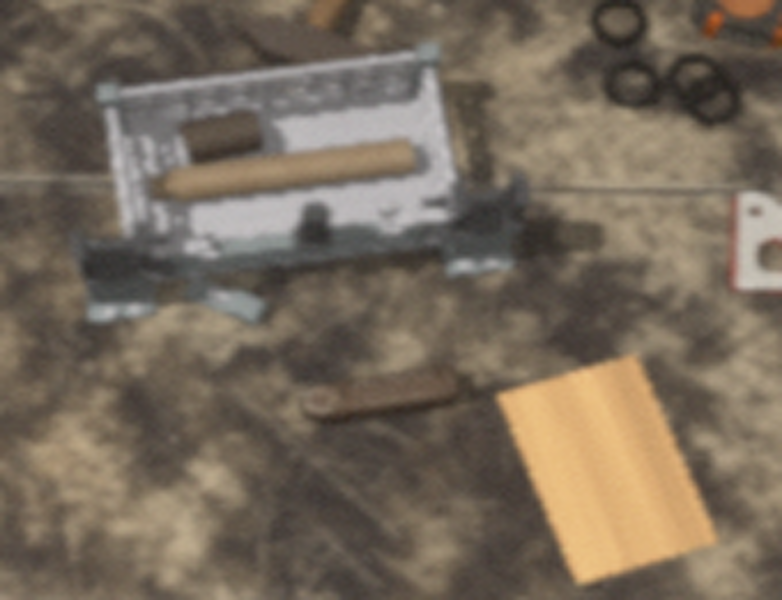

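```bash
cat >> h.py <<'E'
from scipy.optimize import minimize, least_squares
def boxpts(x,y,a,lx,ly,z0,z1):
    c,s=np.cos(a),np.sin(a)
    return np.array([[x+c*i*lx/2-s*j*ly/2,y+s*i*lx/2+c*j*ly/2,z] for i in(-1,1) for j in(-1,1) for z in(z0,z1)])
def fitbox(masks,x0,lx,ly,z0,z1,S=8):
    def cost(v):
        t=0
        for n,m in masks.items():
            ys,xs=np.nonzero(m); b=[xs.min()-8,ys.min()-8,xs.max()+9,ys.max()+9]
            h=cv2.convexHull(((project(n,boxpts(v[0],v[1],v[2]/100,lx,ly,z0,z1))-b[:2]+.5)*S).astype(np.float32))
            r=np.zeros(((b[3]-b[1])*S,(b[2]-b[0])*S),np.uint8); cv2.fillPoly(r,[h.astype(np.int32)],1)
            r=cv2.resize(r.astype(np.float32),None,fx=1/S,fy=1/S,interpolation=cv2.INTER_AREA)
            g=m[b[1]:b[3],b[0]:b[2]].astype(np.float32)
            t+=np.abs(r-g).sum()
        return t
    best=None
    for da in(-15,0,15):
        r=minimize(cost,[x0[0],x0[1],x0[2]*100+da],method='Nelder-Mead',options=dict(initial_simplex=np.array([[x0[0],x0[1],x0[2]*100+da]]*4)+np.array([[0,0,0],[15,0,0],[0,15,0],[0,0,15]]),xatol=.1,fatol=.1))
        if best is None or r.fun<best.fun: best=r
    return best.x*[1,1,.01],best.fun
E
python3 - <<'E'
from h import *
M={}
for n in ('scene','top'):
    im=optics.snapshot(n)
    for q,ref in (('forged_arm',(470,-165,18)),('board_top',(411,-330,4))):
        pr=project(n,ref)[0]
        for d in finder.trace(n,q):
            ys,xs=np.nonzero(d['mask'])
            if np.hypot(xs.mean()-pr[0],ys.mean()-pr[1])<9: M.setdefault(q,{})[n]=d['mask'];break
for q,x0,dim in (('forged_arm',(470,-165,.16),(34,121,0,36)),('board_top',(411,-330,.35),(170,110,0,4))):
    for sub in (['scene'],['top'],['scene','top']):
        ms={k:M[q][k] for k in sub if k in M[q]}
        if ms: print(q,sub,fitbox(ms,x0,*dim),[m.sum() for m in ms.values()])
# cage
obs=[('scene',(0,153,151),(246.5,152.5)),('scene',(0,111,151),(257.2,155.5)),('scene',(0,-10,160),(288.9,165.5)),('scene',(0,-111,151),(317.8,177.5)),('scene',(0,-153,151),(330,182)),
('top',(0,153,151),(217,170)),('top',(0,-153,151),(312.6,156)),('top',(0,-10,160),(268.5,162.5))]
def W(v,p): c,s=np.cos(v[2]),np.sin(v[2]); return (v[0]+c*p[0]-s*p[1],v[1]+s*p[0]+c*p[1],p[2])
for cam in (('scene',),('top',),('scene','top')):
    f=lambda v:np.concatenate([project(n,W(v,p))[0]-u for n,p,u in obs if n in cam])
    r=least_squares(f,[590,-90,.16],x_scale=[10,10,.05]); print(cam,r.x,np.round(r.fun,1))
v=r.x
for n in ('scene','top'):
    x0,y0,w,h=(235,140,110,90) if n=='scene' else (205,110,120,90)
    k=6.6
    im=cv2.resize(snap(n,n+'1')[y0:y0+h,x0:x0+w,::-1],None,fx=k,fy=k,interpolation=cv2.INTER_CUBIC)
    def dr(P,col):
        u=((project(n,P)-[x0,y0]+.5)*k).astype(int); return u
    for yc in(153,111,-111,-153):
        P=[W(v,(a,yc+b,151)) for a,b in((-13,-5),(13,-5),(13,5),(-13,5))]
        cv2.polylines(im,[dr(P,0)],True,(0,255,0),1)
        P=[W(v,(a,yc+b,91)) for a,b in((-13,-5),(13,-5),(13,5),(-13,5))]
        cv2.polylines(im,[dr(P,0)],True,(255,255,0),1)
    for z in(80,160):
        P=[W(v,(10*np.cos(t),-10+10*np.sin(t),z)) for t in np.linspace(0,6.28,20)]
        cv2.polylines(im,[dr(P,0)],True,(0,0,255),1)
    cv2.imwrite(f'pics/{n}_ov.png',im[:600,:800])
E
```

```text
forged_arm ['scene'] (array([ 4.76736688e+02, -1.60689973e+02,  2.54698128e-02]), np.float64(141.5)) [np.int64(456)]
forged_arm ['top'] (array([ 4.72088924e+02, -1.57300055e+02,  2.33721673e-01]), np.float64(119.015625)) [np.int64(298)]
forged_arm ['scene', 'top'] (array([ 4.73876533e+02, -1.61810496e+02,  1.65534034e-01]), np.float64(276.296875)) [np.int64(456), np.int64(298)]
board_top ['scene'] (array([ 4.17426929e+02, -3.29693188e+02,  3.40085774e-01]), np.float64(63.140625)) [np.int64(1738)]
board_top ['top'] (array([ 4.15418339e+02, -3.27771014e+02,  3.57484713e-01]), np.float64(58.03125)) [np.int64(1598)]
board_top ['scene', 'top'] (array([ 4.16487646e+02, -3.28781576e+02,  3.49736062e-01]), np.float64(143.40625)) [np.int64(1738), np.int64(1598)]
('scene',) [ 5.89286336e+02 -1.02828875e+02  1.43802495e-01] [ 0.  -0.3 -0.2  0.5  0.2 -0.4 -0.2  0.1  0.1  0.1]
('top',) [ 5.94286005e+02 -9.76106238e+01  1.64372828e-01] [-0.3  0.3  0.5  0.2 -0.2 -0.5]
('scene', 'top') [ 5.92643341e+02 -9.97547602e+01  1.55142605e-01] [-0.3 -0.8 -0.4 -0.1  0.1 -1.3 -0.2 -1.   0.1 -1.1  0.3  0.4  1.3  1.1
  0.5  0.1]
```

View pics/scene_ov.png

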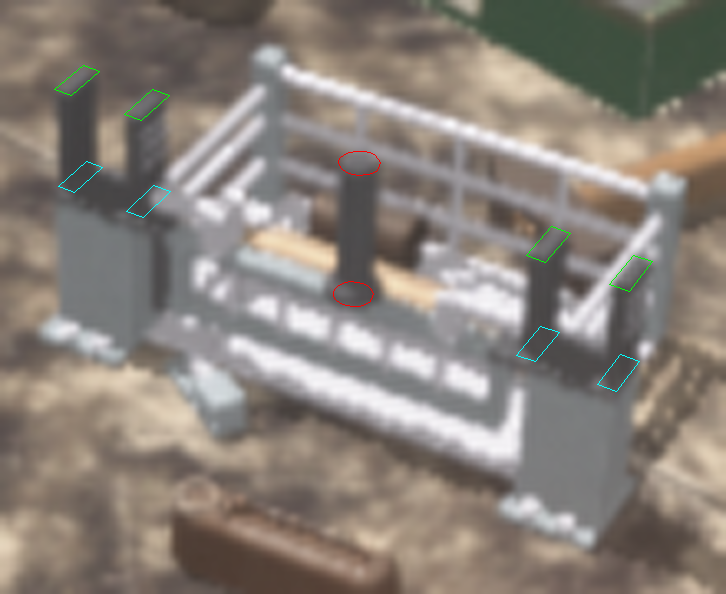

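View pics/top_ov.png

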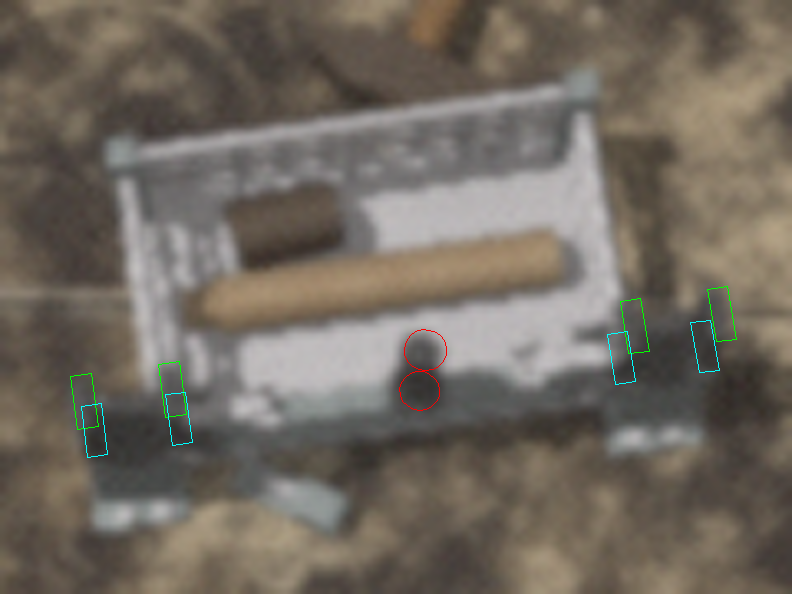

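The scene overlay fits the catches and handle well. In the top view the handle foot at (415,385) matches to within about 1 px. Next I check the link and board overlays.

Run:
```python
from h import *
for n in ('scene','top'):
    x0,y0,w,h=(250,205,90,95) if n=='scene' else (260,190,100,75)
    k=6.2 if n=='scene' else 7
    im=cv2.resize(snap(n,n+'2')[y0:y0+h,x0:x0+w,::-1],None,fx=k,fy=k,interpolation=cv2.INTER_CUBIC)
    def dr(x,y,a,lx,ly,z,col):
        P=boxpts(x,y,a,lx,ly,z,z)[[0,2,6,4]]
        cv2.polylines(im,[((project(n,P)-[x0,y0]+.5)*k).astype(int)],True,col,1)
    for z,c in((0,(255,255,0)),(36,(0,255,0))): dr(474,-162,.165,34,121,z,c)
    dr(416.5,-328.8,.35,170,110,4,(0,0,255))
    cv2.imwrite(f'pics/{n}_ov2.png',im)
```

```text
(no output)
```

View pics/scene_ov2.png

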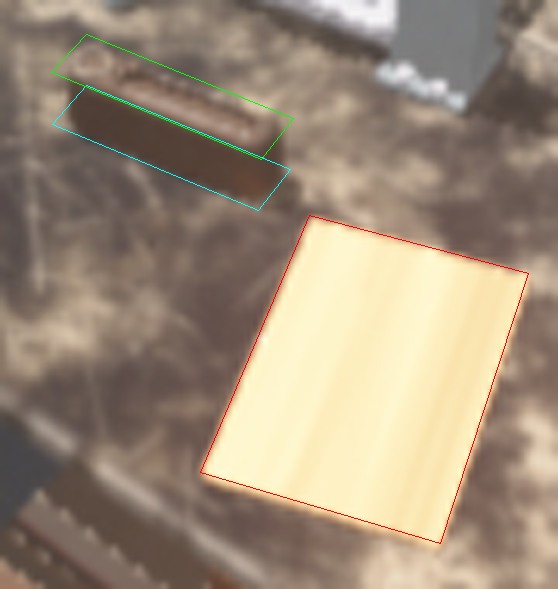

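View pics/top_ov2.png

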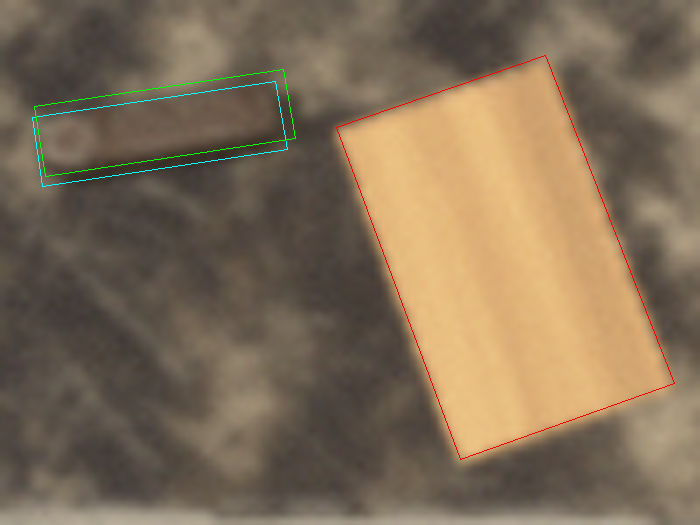

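```bash
cat > plan.py <<'E'
import sys; from h import *
# args: x y z(grasp) yaw nrows [maxunit]
x,y,z,yaw=map(float,sys.argv[1:5]); N=int(sys.argv[5]); mu=float(sys.argv[6]) if len(sys.argv)>6 else 1
o=ctrl.get_obs(); p=np.array(o['tool_pos']); R=np.array(o['tool_rot'])
cy=np.arctan2(R[1,2],R[0,2]); T=np.array([x,y,z+180])
print('t',round(o['time'],2),'grasp',np.round(p+R[:,1]*180,1),'yaw',round(cy,3),'down',np.round(R[:,1],3),'F',np.round(o['wrist_force'],1),'op',round(o['opening']*94,1),'q',np.round(o['joint_pos'],2))
rows=[];p=p.copy()
for i in range(N):
    dy=(yaw-cy+np.pi)%(2*np.pi)-np.pi
    ax=np.array([np.sin(cy),-np.cos(cy),0]); az=np.array([np.cos(cy),np.sin(cy),0])
    d=T-p; u=np.array([d@ax,-d[2],d@az])/40
    m=np.abs(u).max(); u=u*min(1,mu/m if m>0 else 1); u=np.round(u,2)
    r=np.round(np.clip(-dy/.12,-1,1),2)
    rows.append([float(v) for v in u]+[float(r)])
    p=p+40*(ax*u[0]-np.array([0,0,u[1]])+az*u[2]); cy-=r*.12
print(rows); print('left',np.round(T-p,1),round(yaw-cy,3))
E
python3 plan.py 474 -162 130 0.165 5; python3 plan.py 474 -162 130 0.165 10|tail -2
```

```text
t 1.7 grasp [242.6 493.6 224.6] yaw 1.114 down [ 0.  0. -1.] F [-0.7  0.2  1. ] op 94.4 q [ 1.05  0.3   1.52 -0.    1.32 -0.07]
[[1.0, 0.19, -0.98, 1.0], [1.0, 0.17, -0.77, 1.0], [1.0, 0.16, -0.59, 1.0], [1.0, 0.15, -0.44, 1.0], [1.0, 0.14, -0.3, 1.0]]
left [ 152.  -430.8  -62.2] -0.349
[[1.0, 0.19, -0.98, 1.0], [1.0, 0.17, -0.77, 1.0], [1.0, 0.16, -0.59, 1.0], [1.0, 0.15, -0.44, 1.0], [1.0, 0.14, -0.3, 1.0], [1.0, 0.14, -0.18, 1.0], [1.0, 0.14, -0.05, 1.0], [1.0, 0.14, 0.06, 0.91], [1.0, 0.14, 0.18, -0.0], [1.0, 0.14, 0.18, -0.0]]
left [  84.6 -240.4  -34.2] 0.0
```

Call:
servo_tool([
  [[0.9,0.1,-0.8,1.0],[0.9,0.1,-0.7,1.0],[1.0,0.15,-0.55,1.0],[1.0,0.15,-0.4,1.0],[1.0,0.15,-0.3,1.0]],
], fingers=0.4)

```text
time: 2.2
tool_pos: [321.2, 279.7, 377.5]
tool_rot: [[0.48, 0.001, 0.877], [-0.877, 0.001, 0.48], [-0.001, -1.0, 0.002]]
wrist_force: [0.5, -0.5, -1.0]
opening: 0.701
```

```bash
python3 plan.py 474 -162 130 0.165 5
```

```text
t 2.2 grasp [321.4 280.  197.5] yaw 0.5 down [ 0.001  0.001 -1.   ] F [ 0.5 -0.5 -1. ] op 65.9 q [0.63 0.05 1.88 0.   1.21 0.13]
[[1.0, 0.15, -0.17, 1.0], [1.0, 0.14, -0.05, 1.0], [1.0, 0.15, 0.07, 0.79], [1.0, 0.15, 0.17, 0.0], [1.0, 0.15, 0.17, 0.0]]
left [  87.  -250.9  -37.9] -0.0
```

Call:
servo_tool([
  [[1.0,0.15,-0.15,1.0],[1.0,0.15,-0.05,1.0],[1.0,0.15,0.05,0.8],[1.0,0.15,0.15,0.0],[1.0,0.15,0.15,0.0]],
])

```text
time: 2.7
tool_pos: [384.1, 79.9, 347.4]
tool_rot: [[0.145, 0.005, 0.989], [-0.989, 0.002, 0.145], [-0.002, -1.0, 0.005]]
wrist_force: [0.6, 0.7, -0.7]
opening: 0.699
```

```bash
python3 plan.py 474 -162 130 0.165 5
```

```text
t 2.7 grasp [384.9  80.4 167.4] yaw 0.145 down [ 0.005  0.002 -1.   ] F [ 0.6  0.7 -0.7] op 65.7 q [ 0.11  0.01  2.    0.    1.13 -0.03]
[[1.0, 0.15, 0.21, -0.16], [1.0, 0.15, 0.19, -0.0], [1.0, 0.15, 0.2, -0.0], [1.0, 0.15, 0.19, -0.0], [1.0, 0.14, 0.2, -0.0]]
left [ 18.8 -50.9  -7.8] 0.0
```

Call:
servo_tool([
  [[1.0,0.1,0.2,-0.1],[1.0,0.1,0.2,0.0],[1.0,0.1,0.2,0.0],[1.0,0.1,0.2,0.0],[1.0,0.1,0.2,0.0]],
])

```text
time: 3.2
tool_pos: [455.4, -120.6, 327.4]
tool_rot: [[0.156, 0.008, 0.988], [-0.988, 0.002, 0.156], [-0.001, -1.0, 0.008]]
wrist_force: [0.7, 1.0, 0.5]
opening: 0.696
```

```bash
python3 plan.py 474 -162 75 0.165 5
```

```text
t 3.2 grasp [ 456.8 -120.2  147.4] yaw 0.157 down [ 0.008  0.002 -1.   ] F [0.7 1.  0.5] op 65.5 q [-0.34  0.21  1.83  0.01  1.1  -0.5 ]
[[0.6, 1.0, 0.16, -0.07], [0.5, 0.81, 0.13, 0.0], [-0.0, 0.0, 0.0, 0.0], [-0.0, 0.0, 0.0, 0.0], [-0.0, 0.0, 0.0, 0.0]]
left [ 0.1  0.2 -0. ] -0.0
```

Call:
servo_tool([
  [[0.5,0.6,0.15,0.0],[0.4,0.6,0.1,0.0],[0.1,0.4,0.0,0.0],[0.0,0.0,0.0,0.0]],
])

```text
time: 3.6
tool_pos: [473.4, -165.1, 261.2]
tool_rot: [[0.151, 0.01, 0.989], [-0.989, 0.001, 0.151], [0.0, -1.0, 0.01]]
wrist_force: [-0.3, 0.5, -0.2]
opening: 0.698
```

```bash
python3 plan.py 474 -162 24 0.165 5; python3 -c "
from h import *
snap('scene','s3')"
```

```text
t 3.6 grasp [ 475.1 -164.9   81.2] yaw 0.151 down [ 0.01   0.001 -1.   ] F [-0.3  0.5 -0.2] op 65.6 q [-0.41  0.37  1.8   0.01  0.97 -0.56]
[[-0.05, 1.0, 0.02, -0.11], [-0.02, 0.43, 0.01, -0.0], [-0.0, -0.0, -0.0, -0.0], [-0.0, -0.0, -0.0, -0.0], [-0.0, -0.0, -0.0, -0.0]]
left [-0.1  0.1  0. ] 0.001
```

```bash
sed -i "s/^rows=\[\];p=p.copy()/rows=[];p=p+R[:,1]*180+[0,0,180]/" plan.py; python3 plan.py 474 -162 24 0.165 3
```

```text
t 3.65 grasp [ 475.5 -164.7   82.3] yaw 0.152 down [ 0.011  0.001 -1.   ] F [-0.1  0.  -0.3] op 65.7 q [-0.41  0.36  1.8   0.01  0.97 -0.56]
[[-0.05, 1.0, -0.02, -0.11], [-0.02, 0.46, -0.01, -0.0], [-0.0, -0.0, 0.0, -0.0]]
left [0.1 0.2 0.1] 0.0
```

View pics/s3.png

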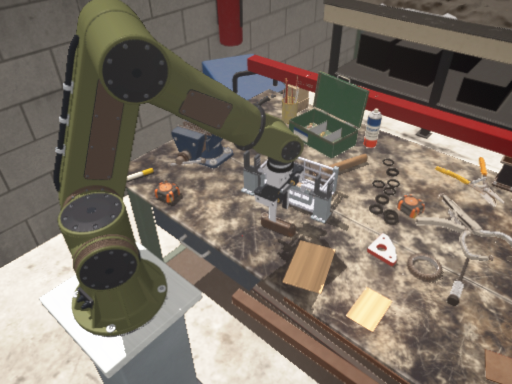

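The gripper sits over the link at (278,225), aligned across its width. I'm descending.

Call:
servo_tool([
  [[-0.05,0.7,0.0,-0.1],[0.0,0.6,0.0,0.0],[0.0,0.15,0.0,0.0],[0.0,0.0,0.0,0.0]],
])

```text
time: 4.05
tool_pos: [475.2, -161.7, 207.8]
tool_rot: [[0.165, 0.017, 0.986], [-0.986, -0.002, 0.165], [0.005, -1.0, 0.017]]
wrist_force: [0.8, -0.3, 0.1]
opening: 0.699
```

```bash
python3 plan.py 474 -162 23 0.165 3
```

```text
t 4.05 grasp [ 478.3 -162.1   27.9] yaw 0.166 down [ 0.017 -0.002 -1.   ] F [ 0.8 -0.3  0.1] op 65.8 q [-0.4   0.46  1.83  0.01  0.84 -0.57]
[[-0.02, 0.12, -0.11, 0.01], [-0.0, 0.0, 0.0, -0.0], [-0.0, 0.0, 0.0, -0.0]]
left [ 0.2  0.  -0.1] 0.001
```

Call:
servo_tool([
  [[0.0,0.1,-0.1,0.0],[0.0,0.0,0.0,0.0],[0.0,0.0,0.0,0.0],[0.0,0.0,0.0,0.0],[0.0,0.0,0.0,0.0]],
], fingers=-1)

```text
time: 4.55
tool_pos: [471.6, -162.4, 207.5]
tool_rot: [[0.165, 0.022, 0.986], [-0.986, -0.004, 0.165], [0.007, -1.0, 0.021]]
wrist_force: [0.8, -0.3, -6.6]
opening: 0.333
```

```bash
python3 plan.py 474 -162 90 0.165 3
```

```text
t 4.55 grasp [ 475.5 -163.1   27.6] yaw 0.166 down [ 0.022 -0.004 -1.   ] F [ 0.8 -0.3 -6.6] op 31.3 q [-0.41  0.45  1.84  0.01  0.83 -0.58]
[[-0.02, -1.0, -0.02, 0.01], [-0.01, -0.56, -0.01, 0.0], [-0.0, -0.0, -0.0, 0.0]]
left [-0.1  0.1  0. ] -0.0
```

Gripped, with an opening of about 31 mm. Lifting now.

Call:
servo_tool([
  [[0.0,-0.7,0.0,0.0],[0.0,-1.0,0.0,0.0]],
])

```text
time: 4.75
tool_pos: [468.9, -161.6, 271.8]
tool_rot: [[0.165, 0.011, 0.986], [-0.986, 0.001, 0.165], [0.001, -1.0, 0.011]]
wrist_force: [0.5, -0.0, -6.2]
opening: 0.341
```

```bash
python3 plan.py 416.5 -328.8 80 -1.22 12
```

```text
t 4.75 grasp [ 470.9 -161.5   91.8] yaw 0.166 down [ 0.011  0.001 -1.   ] F [ 0.5 -0.  -6.2] op 32.0 q [-0.41  0.34  1.81  0.01  0.98 -0.58]
[[1.0, 0.08, -0.52, 1.0], [1.0, 0.07, -0.38, 1.0], [1.0, 0.07, -0.24, 1.0], [1.0, 0.07, -0.12, 1.0], [0.17, 0.01, -0.0, 1.0], [-0.0, -0.0, -0.0, 1.0], [-0.0, -0.0, -0.0, 1.0], [-0.0, -0.0, -0.0, 1.0], [-0.0, -0.0, -0.01, 1.0], [-0.0, -0.0, 0.0, 1.0], [-0.0, -0.0, 0.0, 1.0], [-0.0, -0.0, 0.0, 0.55]]
left [ 0.2 -0.1  0.2] 0.0
```

Call:
servo_tool([
  [[0.7,-0.1,-0.35,1.0],[0.8,-0.1,-0.3,1.0],[0.8,0.0,-0.2,1.0],[0.8,0.0,-0.1,1.0],[0.7,0.0,0.0,1.0]],
])

```text
time: 5.25
tool_pos: [418.4, -314.5, 282.7]
tool_rot: [[-0.434, 0.014, 0.901], [-0.901, 0.0, -0.434], [-0.007, -1.0, 0.013]]
wrist_force: [0.3, 0.3, -7.1]
opening: 0.339
```

```bash
python3 plan.py 416.5 -328.8 90 -1.22 7
```

```text
t 5.25 grasp [ 420.9 -314.5  102.8] yaw -0.449 down [ 0.014  0.    -1.   ] F [ 0.3  0.3 -7.1] op 31.9 q [-0.72  0.38  1.72  0.01  1.03 -0.27]
[[0.37, 0.32, 0.06, 1.0], [0.0, -0.0, -0.0, 1.0], [0.0, -0.0, -0.0, 1.0], [0.0, -0.0, -0.0, 1.0], [0.0, -0.0, -0.0, 1.0], [0.0, -0.0, -0.0, 1.0], [0.0, -0.0, -0.0, 0.42]]
left [-0.2  0.   0. ] -0.001
```

Call:
servo_tool([
  [[0.3,0.2,0.05,1.0],[0.0,0.0,0.0,1.0],[0.0,0.0,0.0,1.0],[0.0,0.0,0.0,1.0],[0.0,0.0,0.0,1.0]],
])

```text
time: 5.75
tool_pos: [412.0, -329.8, 270.8]
tool_rot: [[-0.882, 0.008, 0.471], [-0.471, 0.005, -0.882], [-0.01, -1.0, -0.001]]
wrist_force: [0.0, -0.0, -7.2]
opening: 0.338
```

```bash
python3 plan.py 416.5 -328.8 60 -1.22 3
```

```text
t 5.75 grasp [ 413.5 -328.9   90.8] yaw -1.08 down [ 0.008  0.005 -1.   ] F [ 0.  -0.  -7.2] op 31.8 q [-0.75  0.4   1.72  0.01  1.02  0.33]
[[-0.07, 0.77, 0.03, 1.0], [0.0, 0.0, 0.0, 0.16], [0.0, 0.0, 0.0, 0.0]]
left [-0.1 -0.2 -0. ] -0.0
```

Call:
servo_tool([
  [[-0.05,0.6,0.0,1.0],[0.0,0.2,0.05,0.2],[0.0,0.0,0.0,0.0]],
])

```text
time: 6.05
tool_pos: [414.5, -330.5, 237.0]
tool_rot: [[-0.943, 0.006, 0.333], [-0.333, 0.007, -0.943], [-0.008, -1.0, -0.005]]
wrist_force: [0.1, -0.3, -6.6]
opening: 0.334
```

```bash
python3 plan.py 416.5 -328.8 35 -1.22 3
python3 - <<'E'
from h import *
for n in('scene','top'):
    x0,y0,w,h=(260,190,110,110) if n=='scene' else (280,180,100,90)
    k=5.4 if n=='scene' else 6.6
    im=cv2.resize(snap(n,n+'4')[y0:y0+h,x0:x0+w,::-1],None,fx=k,fy=k,interpolation=cv2.INTER_CUBIC)
    cv2.imwrite(f'pics/{n}_4c.png',im)
E
```

```text
t 6.05 grasp [ 415.6 -329.2   57. ] yaw -1.231 down [ 0.006  0.007 -1.   ] F [ 0.1 -0.3 -6.6] op 31.4 q [-0.74  0.46  1.73  0.01  0.95  0.48]
[[-0.02, 0.55, -0.0, -0.09], [-0.0, 0.0, -0.0, -0.0], [-0.0, 0.0, -0.0, -0.0]]
left [ 0.1  0.2 -0. ] 0.0
```

View pics/scene_4c.png

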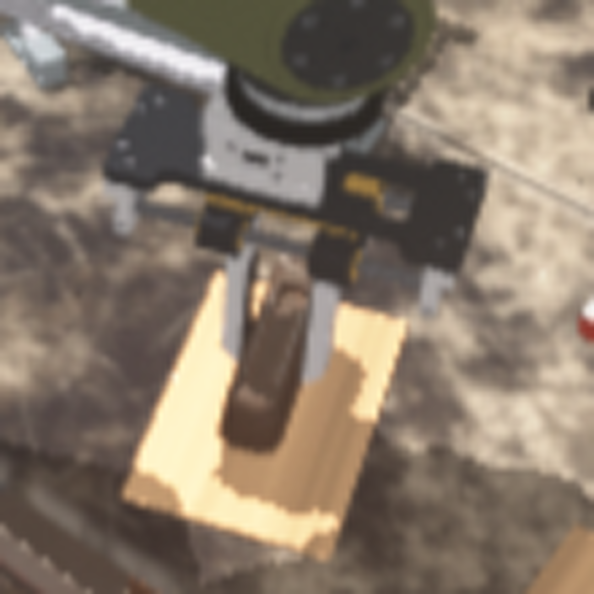

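View pics/top_4c.png

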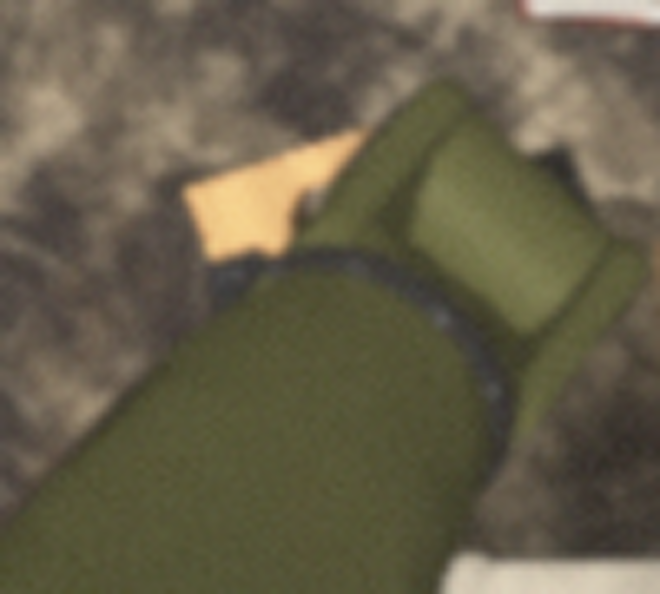

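The scene crop shows the held link running along the board, near its middle. I'm lowering it.

Call:
servo_tool([
  [[-0.02,0.45,0.0,-0.09],[0.0,0.1,0.0,0.0],[0.0,0.05,0.0,0.0]],
])

```text
time: 6.45
tool_pos: [416.0, -330.6, 216.2]
tool_rot: [[-0.937, 0.01, 0.349], [-0.349, 0.004, -0.937], [-0.011, -1.0, -0.0]]
wrist_force: [0.4, -0.1, -7.0]
opening: 0.337
```

```bash
python3 plan.py 416.5 -328.8 32 -1.22 2
```

```text
t 6.45 grasp [ 417.8 -330.    36.2] yaw -1.214 down [ 0.01   0.004 -1.   ] F [ 0.4 -0.1 -7. ] op 31.7 q [-0.74  0.49  1.74  0.01  0.91  0.46]
[[0.02, 0.1, -0.04, 0.05], [-0.0, 0.0, 0.0, 0.0]]
left [ 0.  -0.1 -0.2] -0.0
```

```bash
cat > ov.py <<'E'
from h import *
import sys
name=sys.argv[1]; b=float(sys.argv[2])
n='scene'
x0,y0,w,h=(270,225,80,75); k=7.5
im=cv2.resize(snap(n,name)[y0:y0+h,x0:x0+w,::-1],None,fx=k,fy=k,interpolation=cv2.INTER_CUBIC)
def dr(x,y,a,lx,ly,z,col):
    P=boxpts(x,y,a,lx,ly,z,z)[[0,2,6,4]]
    cv2.polylines(im,[((project(n,P)-[x0,y0]+.5)*k).astype(int)],True,col,1)
dr(416.5,-328.8,.35,121,34,b,(255,255,0));dr(416.5,-328.8,.35,121,34,b+36,(0,255,0));dr(416.5,-328.8,.35,170,110,4,(0,0,255))
cv2.imwrite(f'pics/{name}_o.png',im)
E
python3 ov.py s5 8
```

```text
(no output)
```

View pics/s5_o.png

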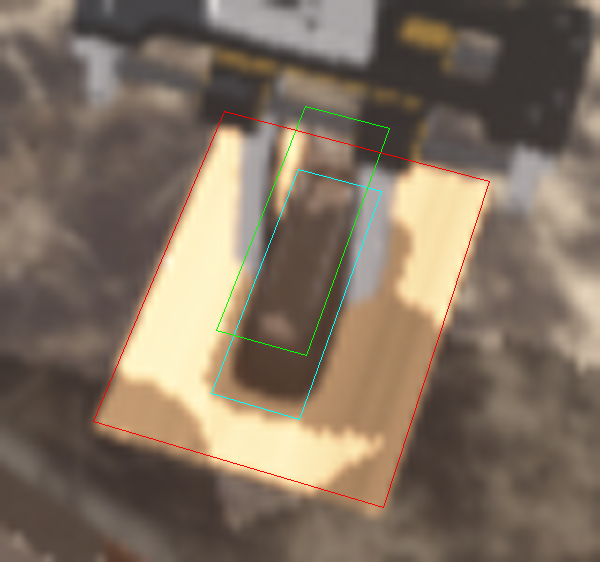

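Call:
servo_tool([
  [[0.0,0.08,-0.03,0.0],[0.0,0.05,0.0,0.0]],
])

```text
time: 6.7
tool_pos: [415.7, -329.5, 211.8]
tool_rot: [[-0.937, 0.011, 0.35], [-0.35, 0.003, -0.937], [-0.011, -1.0, 0.001]]
wrist_force: [-0.2, 2.4, 0.6]
opening: 0.34
```

```bash
python3 plan.py 416.5 -328.8 32 -1.22 2
```

```text
t 6.7 grasp [ 417.7 -329.    31.8] yaw -1.213 down [ 0.011  0.003 -1.   ] F [-0.2  2.4  0.6] op 31.9 q [-0.74  0.5   1.74  0.01  0.89  0.47]
[[0.03, -0.01, -0.01, 0.05], [-0.0, 0.0, -0.0, 0.0]]
left [ 0.1  0.2 -0.2] -0.001
```

Contact is made: the weight is off the wrist. I'm opening, waiting, then retreating straight up.

Call:
servo_tool([
  [[0.0,0.0,0.0,0.0],[0.0,0.0,0.0,0.0],[0.0,-0.2,0.0,0.0],[0.0,-0.8,0.0,0.0],[0.0,-1.0,0.0,0.0]],
], fingers=0.5)

```text
time: 7.2
tool_pos: [414.7, -329.7, 293.2]
tool_rot: [[-0.937, 0.009, 0.35], [-0.35, 0.005, -0.937], [-0.01, -1.0, -0.001]]
wrist_force: [-0.3, -0.6, -0.0]
opening: 0.721
```

Call:
servo_tool([
  [[0.0,-1.0,0.0,0.0],[0.0,-1.0,0.0,0.0],[0.0,-1.0,0.0,0.0],[0.0,-0.3,0.0,0.0]],
])

```text
time: 7.6
tool_pos: [412.1, -329.4, 438.6]
tool_rot: [[-0.937, 0.016, 0.35], [-0.35, -0.002, -0.937], [-0.014, -1.0, 0.008]]
wrist_force: [0.3, -0.0, -0.1]
opening: 0.751
```

```bash
python3 plan.py 572.2 30.6 200 -1.416 10; python3 ov.py s6 4
```

```text
t 7.6 grasp [ 415.1 -329.8  258.6] yaw -1.213 down [ 0.016 -0.002 -1.   ] F [ 0.3 -0.  -0.1] op 70.6 q [-0.74  0.22  1.54  0.01  1.37  0.47]
[[-0.97, 0.21, -1.0, 1.0], [-0.76, 0.19, -1.0, 0.69], [-0.63, 0.18, -1.0, -0.0], [-0.64, 0.17, -1.0, -0.0], [-0.63, 0.18, -1.0, -0.0], [-0.64, 0.17, -1.0, -0.0], [-0.63, 0.18, -1.0, -0.0], [-0.64, 0.17, -1.0, -0.0], [-0.04, 0.02, -0.06, -0.0], [0.0, -0.0, -0.0, -0.0]]
left [-0.2  0.1  0.2] 0.0
```

View pics/s6_o.png

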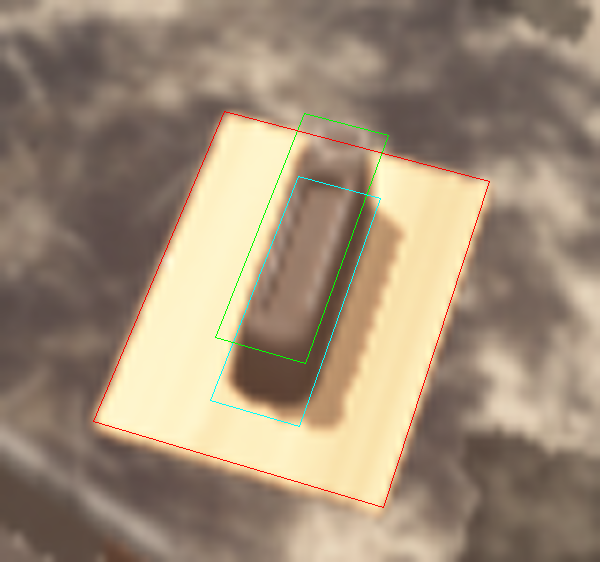

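Call:
servo_tool([
  [[-0.9,0.1,-0.9,1.0],[-0.7,0.15,-1.0,0.7],[-0.6,0.15,-1.0,0.0],[-0.6,0.15,-1.0,0.0],[-0.6,0.15,-1.0,0.0]],
])

```text
time: 8.15
tool_pos: [504.8, -106.2, 413.0]
tool_rot: [[-0.99, 0.022, 0.137], [-0.138, -0.007, -0.99], [-0.02, -1.0, 0.01]]
wrist_force: [0.3, -1.0, -0.4]
opening: 0.755
```

```bash
python3 plan.py 572.2 30.6 200 -1.416 5
python3 - <<'E'
from h import *
ms={}
for n in('scene','top'):
    snap(n,n+'7'); pr=project(n,(416,-329,22))[0]
    for d in finder.trace(n,'forged_arm'):
        ys,xs=np.nonzero(d['mask'])
        print(n,d['score'],len(xs),xs.mean()-pr[0],ys.mean()-pr[1])
        if np.hypot(xs.mean()-pr[0],ys.mean()-pr[1])<9 and n not in ms: ms[n]=d['mask']
for s in ms: print(s,fitbox({s:ms[s]},(416,-329,.35),121,34,4,40))
print(fitbox(ms,(416,-329,.35),121,34,4,40))
E
```

```text
t 8.15 grasp [ 508.7 -107.5  233.1] yaw -1.433 down [ 0.022 -0.007 -1.   ] F [ 0.3 -1.  -0.4] op 70.9 q [-0.28  0.21  1.61 -0.    1.3   1.15]
[[-0.64, 0.26, -1.0, -0.14], [-0.66, 0.26, -1.0, -0.0], [-0.67, 0.26, -1.0, -0.0], [-0.11, 0.05, -0.18, -0.0], [-0.0, -0.0, 0.0, -0.0]]
left [ 0.2 -0.1  0.1] 0.0
scene 0.82 443 0.7336871274912937 -0.4345656582809738
top 0.54 374 -1.0072545327778357 -0.7069803345445109
scene (array([ 4.24216268e+02, -3.27856823e+02,  4.18145479e-01]), np.float64(87.890625))
top (array([ 4.19052410e+02, -3.24654390e+02,  3.63404491e-01]), np.float64(78.15625))
(array([ 4.20860892e+02, -3.27178678e+02,  3.89665781e-01]), np.float64(199.609375))
```

View pics/top7.png

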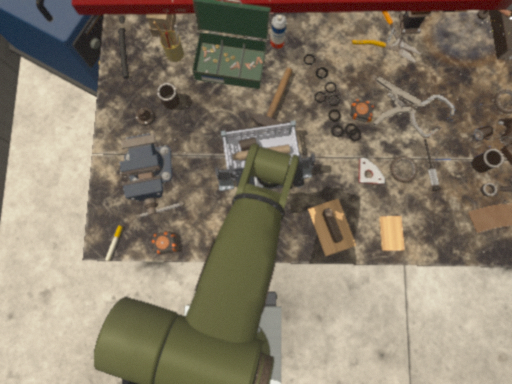

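The link lies on the board within about 5 mm and 2° of the middle, at (331,222) in the top view, so I accept it. Next is the hinge catch.

Call:
servo_tool([
  [[-0.6,0.15,-1.0,-0.1],[-0.65,0.2,-1.0,0.0],[-0.65,0.2,-1.0,0.0],[-0.1,0.1,-0.2,0.0],[0.0,0.0,0.0,0.0]],
])

```text
time: 8.85
tool_pos: [566.8, 27.6, 387.3]
tool_rot: [[-0.99, 0.023, 0.142], [-0.142, -0.009, -0.99], [-0.021, -1.0, 0.012]]
wrist_force: [0.0, -0.2, -0.0]
opening: 0.752
```

```bash
python3 plan.py 572.2 30.6 200 -1.416 5
```

```text
t 8.85 grasp [570.9  26.1 207.3] yaw -1.429 down [ 0.023 -0.009 -1.   ] F [ 0.  -0.2 -0. ] op 70.7 q [-0.01  0.35  1.5  -0.01  1.27  1.42]
[[-0.05, 0.18, -0.11, -0.11], [0.0, 0.0, 0.0, 0.0], [0.0, 0.0, 0.0, 0.0], [0.0, 0.0, 0.0, 0.0], [0.0, 0.0, 0.0, 0.0]]
left [-0.  -0.1 -0.1] -0.0
```

Call:
servo_tool([
  [[-0.05,0.3,-0.1,-0.1],[0.0,0.3,0.0,0.0],[0.0,0.1,0.0,0.0]],
])

```text
time: 9.15
tool_pos: [568.3, 27.6, 358.1]
tool_rot: [[-0.988, 0.024, 0.15], [-0.15, -0.009, -0.989], [-0.022, -1.0, 0.013]]
wrist_force: [0.7, -0.2, -0.6]
opening: 0.75
```

```bash
python3 plan.py 572.2 30.6 128 -1.416 5;  python3 - <<'E'
from h import *
n='scene'
im=snap(n,'s8'); cv2.imwrite('pics/s8c.png',cv2.resize(im[110:240,210:350,::-1],None,fx=4.6,fy=4.6,interpolation=cv2.INTER_CUBIC))
E
```

```text
t 9.15 grasp [572.6  26.  178.2] yaw -1.42 down [ 0.024 -0.009 -1.   ] F [ 0.7 -0.2 -0.6] op 70.5 q [-0.01  0.38  1.53 -0.01  1.21  1.41]
[[-0.01, 1.0, -0.09, -0.03], [0.0, 0.25, -0.03, -0.0], [0.0, 0.0, 0.0, -0.0], [0.0, 0.0, 0.0, -0.0], [0.0, 0.0, 0.0, -0.0]]
left [-0.  -0.2 -0.2] 0.0
```

View pics/s8c.png

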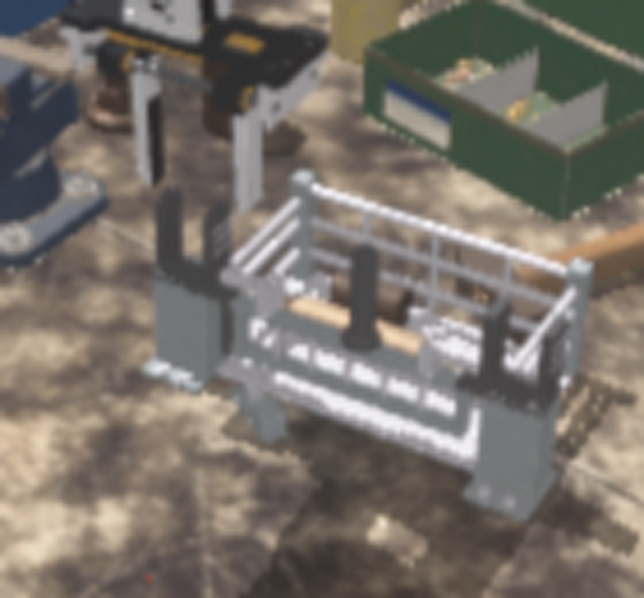

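Call:
servo_tool([
  [[0.0,0.0,-0.14,0.0],[0.0,0.5,-0.03,0.0],[0.0,0.5,0.0,0.0]],
])

```text
time: 9.5
tool_pos: [568.3, 33.2, 319.9]
tool_rot: [[-0.989, 0.029, 0.148], [-0.148, -0.009, -0.989], [-0.027, -1.0, 0.013]]
wrist_force: [1.7, -0.4, -1.0]
opening: 0.751
```

```bash
python3 plan.py 572.2 31 128 -1.416 3;  python3 - <<'E'
from h import *
n='scene'
im=snap(n,'s9'); cv2.imwrite('pics/s9c.png',cv2.resize(im[110:210,210:310,::-1],None,fx=6,fy=6,interpolation=cv2.INTER_CUBIC))
E
```

```text
t 9.5 grasp [573.5  31.6 140. ] yaw -1.422 down [ 0.029 -0.009 -1.   ] F [ 1.7 -0.4 -1. ] op 70.6 q [-0.    0.42  1.57 -0.01  1.13  1.42]
[[0.03, 0.3, 0.01, -0.05], [0.0, -0.0, -0.0, -0.0], [0.0, -0.0, -0.0, -0.0]]
left [-0.2  0.   0. ] 0.0
```

View pics/s9c.png

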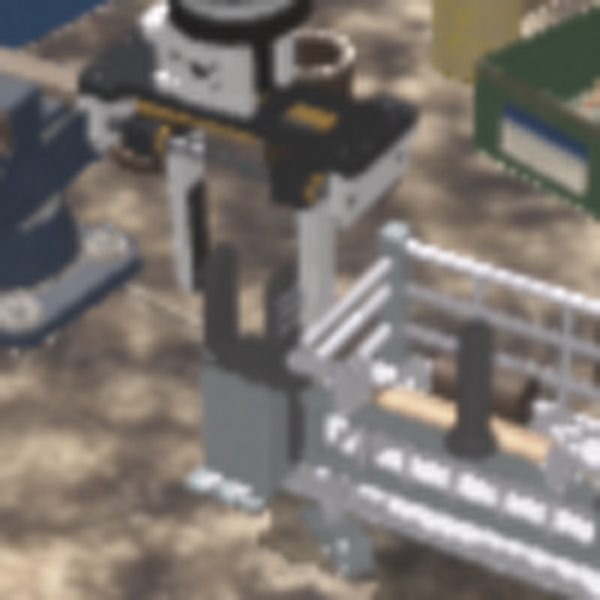

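Both fingers straddle the tabs with no contact (fingers near x 195 and 315, tabs at 220 and 285). Squeezing.

Call:
servo_tool([
  [[0.0,0.3,0.0,0.0],[0.0,0.0,0.0,0.0],[0.0,0.0,0.0,0.0],[0.0,0.0,0.0,0.0],[0.0,0.0,0.0,0.0]],
], fingers=-1)

```text
time: 10.05
tool_pos: [568.2, 34.0, 305.6]
tool_rot: [[-0.989, 0.025, 0.148], [-0.148, -0.007, -0.989], [-0.024, -1.0, 0.011]]
wrist_force: [-0.0, 0.8, -4.4]
opening: 0.36
```

```bash
python3 plan.py 572.2 31 128 -1.416 3;  python3 - <<'E'
from h import *
n='scene'
im=snap(n,'s10'); cv2.imwrite('pics/s10c.png',cv2.resize(im[110:210,210:310,::-1],None,fx=6,fy=6,interpolation=cv2.INTER_CUBIC))
E
```

```text
t 10.05 grasp [572.8  32.7 125.7] yaw -1.422 down [ 0.025 -0.007 -1.   ] F [-0.   0.8 -4.4] op 33.8 q [-0.    0.44  1.58 -0.01  1.1   1.42]
[[0.02, -0.06, 0.04, -0.05], [0.0, 0.0, -0.0, -0.0], [0.0, 0.0, -0.0, -0.0]]
left [-0.1  0.  -0.1] 0.0
```

View pics/s10c.png

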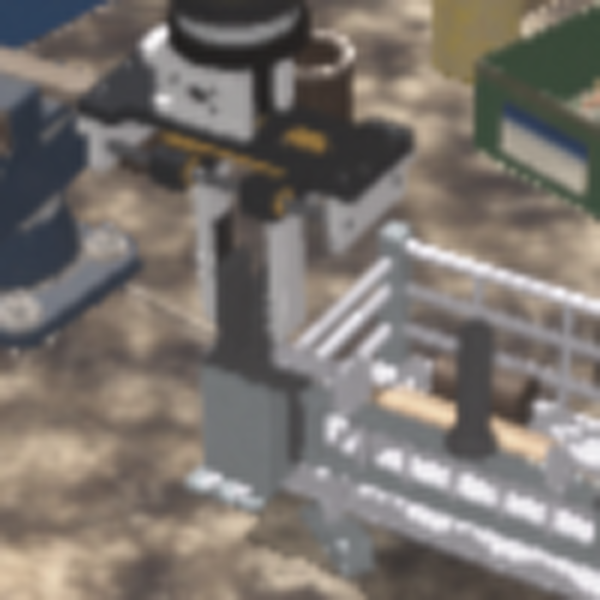

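Call:
servo_tool([
  [[0.0,0.0,0.0,0.0],[0.0,0.0,0.0,0.0],[0.0,0.0,0.0,0.0]],
])

```text
time: 10.4
tool_pos: [568.2, 34.0, 305.6]
tool_rot: [[-0.989, 0.025, 0.148], [-0.148, -0.007, -0.989], [-0.024, -1.0, 0.01]]
wrist_force: [1.1, 2.3, -5.5]
opening: 0.291
```

Call:
servo_tool([
  [[0.0,0.0,0.0,0.0],[0.0,0.0,0.0,0.0]],
])

```text
time: 10.6
tool_pos: [568.2, 34.0, 305.7]
tool_rot: [[-0.989, 0.025, 0.148], [-0.148, -0.006, -0.989], [-0.024, -1.0, 0.01]]
wrist_force: [1.3, 1.8, -5.0]
opening: 0.295
```

Opening is 27.5 mm, so the hinge catch is fully squeezed. I release it, go up and move to the free end.

Call:
servo_tool([
  [[0.0,0.0,0.0,0.0],[0.0,0.0,0.0,0.0],[0.0,0.0,0.0,0.0],[0.0,-0.5,0.0,0.0],[0.0,-1.0,0.0,0.0]],
], fingers=0.5)

```text
time: 11.1
tool_pos: [566.5, 33.7, 363.9]
tool_rot: [[-0.989, 0.02, 0.147], [-0.147, -0.009, -0.989], [-0.018, -1.0, 0.012]]
wrist_force: [0.7, 0.6, 1.9]
opening: 0.675
```

Call:
servo_tool([
  [[0.0,-0.5,0.0,0.0],[0.0,0.0,0.0,0.0]],
])

```text
time: 11.3
tool_pos: [566.2, 33.8, 389.9]
tool_rot: [[-0.989, 0.028, 0.147], [-0.147, -0.009, -0.989], [-0.026, -1.0, 0.013]]
wrist_force: [-0.3, 0.1, -0.2]
opening: 0.748
```

```bash
python3 plan.py 613 -229 200 -1.416 8;  python3 - <<'E'
from h import *
n='scene'
im=snap(n,'s11'); cv2.imwrite('pics/s11c.png',cv2.resize(im[110:230,210:350,::-1],None,fx=5,fy=5,interpolation=cv2.INTER_CUBIC))
E
```

```text
t 11.3 grasp [571.2  32.1 210. ] yaw -1.423 down [ 0.028 -0.009 -1.   ] F [-0.3  0.1 -0.2] op 70.4 q [-0.    0.35  1.5  -0.01  1.27  1.42]
[[-0.01, 0.04, 1.0, -0.06], [-0.0, 0.04, 1.0, -0.0], [-0.01, 0.04, 1.0, -0.0], [-0.0, 0.04, 1.0, -0.0], [-0.01, 0.03, 1.0, -0.0], [-0.0, 0.04, 1.0, -0.0], [-0.0, 0.02, 0.61, -0.0], [-0.0, -0.0, 0.0, -0.0]]
left [0.2 0.  0. ] 0.0
```

View pics/s11c.png

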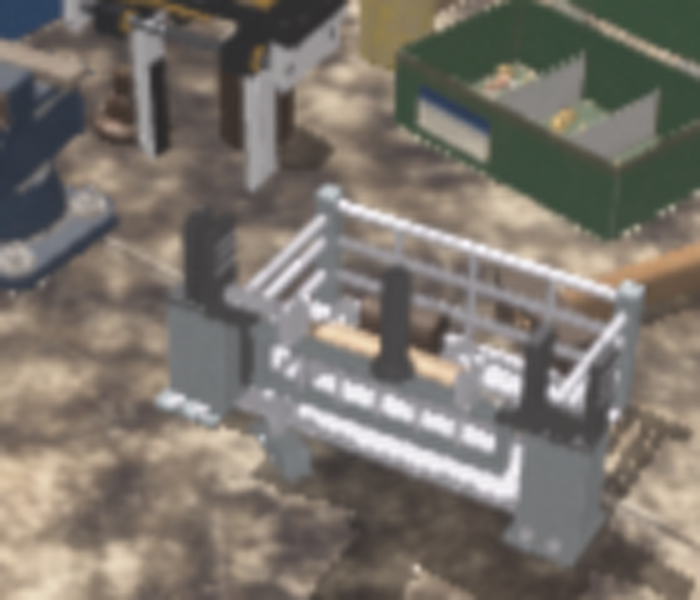

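The hinge tabs at (208,250) are closed together. I now traverse at 190 mm tip height over the handle, whose top is at 160 mm.

Call:
servo_tool([
  [[0.0,0.0,1.0,-0.05],[0.0,0.0,1.0,0.0],[0.0,0.0,1.0,0.0],[0.0,0.0,1.0,0.0],[0.0,0.0,1.0,0.0]],
])

```text
time: 11.85
tool_pos: [597.3, -166.3, 383.8]
tool_rot: [[-0.987, 0.019, 0.161], [-0.161, -0.008, -0.987], [-0.018, -1.0, 0.011]]
wrist_force: [1.3, 1.0, -0.2]
opening: 0.749
```

```bash
python3 plan.py 613 -229 200 -1.416 4
```

```text
t 11.85 grasp [ 600.7 -167.7  203.8] yaw -1.41 down [ 0.019 -0.008 -1.   ] F [ 1.3  1.  -0.2] op 70.4 q [-0.33  0.47  1.34 -0.    1.31  1.08]
[[-0.04, 0.06, 1.0, 0.05], [-0.02, 0.04, 0.56, 0.0], [0.0, -0.0, 0.0, 0.0], [0.0, -0.0, 0.0, 0.0]]
left [-0.  -0.   0.2] -0.0
```

Call:
servo_tool([
  [[0.0,0.1,0.9,0.05],[0.0,0.3,0.4,0.0],[0.0,0.2,0.1,0.0],[0.0,0.0,0.0,0.0]],
])

```text
time: 12.25
tool_pos: [606.2, -227.7, 352.0]
tool_rot: [[-0.989, 0.012, 0.15], [-0.15, -0.005, -0.989], [-0.011, -1.0, 0.007]]
wrist_force: [-0.0, 0.0, -0.3]
opening: 0.749
```

```bash
python3 plan.py 613 -229 128 -1.416 4;  python3 - <<'E'
from h import *
n='scene'
im=snap(n,'s12'); cv2.imwrite('pics/s12c.png',cv2.resize(im[130:230,270:370,::-1],None,fx=6,fy=6,interpolation=cv2.INTER_CUBIC))
E
```

```text
t 12.25 grasp [ 608.4 -228.6  172. ] yaw -1.42 down [ 0.012 -0.005 -1.   ] F [-0.   0.  -0.3] op 70.4 q [-0.42  0.56  1.28  0.    1.29  1.  ]
[[-0.1, 1.0, 0.02, -0.04], [-0.01, 0.1, 0.01, 0.0], [-0.0, -0.0, -0.0, 0.0], [-0.0, -0.0, -0.0, 0.0]]
left [0.1 0.2 0. ] -0.001
```

View pics/s12c.png

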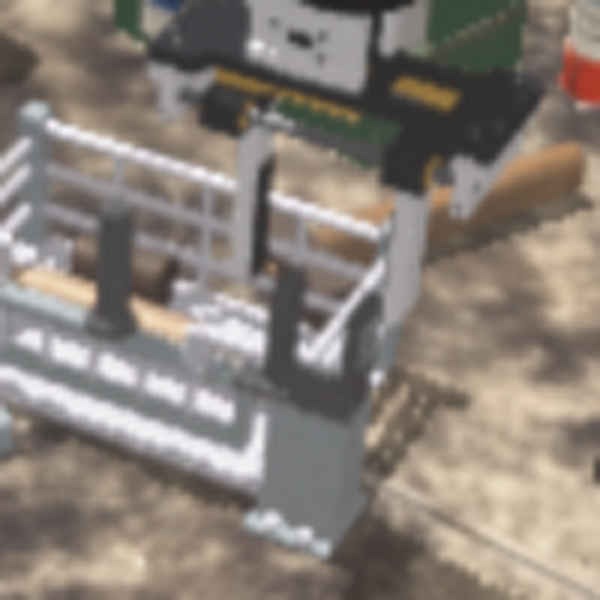

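Call:
servo_tool([
  [[-0.1,0.0,0.0,0.0],[-0.02,0.5,0.0,0.0],[0.0,0.5,0.0,0.0],[0.0,0.1,0.0,0.0]],
])

```text
time: 12.7
tool_pos: [613.2, -221.2, 310.5]
tool_rot: [[-0.988, 0.017, 0.156], [-0.156, -0.007, -0.988], [-0.016, -1.0, 0.009]]
wrist_force: [-0.6, 0.8, 0.2]
opening: 0.745
```

```bash
python3 plan.py 613 -229 128 -1.416 2;  python3 - <<'E'
from h import *
n='scene'
im=snap(n,'s13'); cv2.imwrite('pics/s13c.png',cv2.resize(im[130:230,270:370,::-1],None,fx=6,fy=6,interpolation=cv2.INTER_CUBIC))
E
```

```text
t 12.7 grasp [ 616.3 -222.4  130.5] yaw -1.414 down [ 0.017 -0.007 -1.   ] F [-0.6  0.8  0.2] op 70.0 q [-0.4   0.61  1.31  0.    1.21  1.01]
[[0.11, 0.06, 0.15, 0.02], [-0.0, 0.0, -0.0, -0.0]]
left [ 0.1  0.1 -0.1] 0.0
```

View pics/s13c.png

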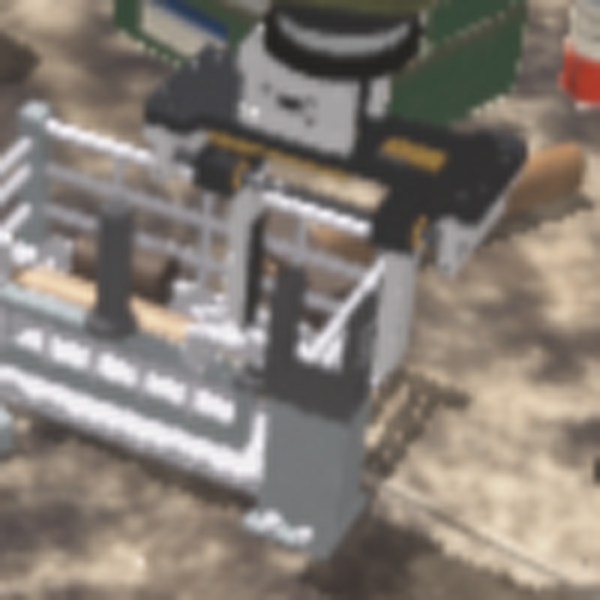

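Call:
servo_tool([
  [[0.1,0.05,0.15,0.0],[0.0,0.0,0.0,0.0]],
])

```text
time: 12.95
tool_pos: [610.6, -227.3, 310.9]
tool_rot: [[-0.987, 0.02, 0.158], [-0.158, -0.008, -0.987], [-0.018, -1.0, 0.011]]
wrist_force: [-0.1, -0.5, 0.1]
opening: 0.749
```

```bash
python3 plan.py 613 -229 128 -1.416 2
```

```text
t 12.95 grasp [ 614.2 -228.7  130.9] yaw -1.412 down [ 0.02  -0.008 -1.   ] F [-0.1 -0.5  0.1] op 70.4 q [-0.41  0.6   1.31  0.    1.21  1.  ]
[[0.03, 0.07, 0.0, 0.03], [-0.0, 0.0, 0.0, 0.0]]
left [ 0.  -0.1 -0.1] -0.0
```

Call:
servo_tool([
  [[0.0,0.1,0.0,0.0],[0.0,0.0,0.0,0.0],[0.0,0.0,0.0,0.0],[0.0,0.0,0.0,0.0],[0.0,0.0,0.0,0.0]],
], fingers=-1)

```text
time: 13.45
tool_pos: [610.8, -226.7, 308.5]
tool_rot: [[-0.987, 0.021, 0.158], [-0.158, -0.007, -0.987], [-0.02, -1.0, 0.01]]
wrist_force: [-0.9, -0.1, -0.6]
opening: 0.358
```

Call:
servo_tool([
  [[0.0,0.0,0.0,0.0],[0.0,0.0,0.0,0.0],[0.0,0.0,0.0,0.0],[0.0,0.0,0.0,0.0]],
])

```text
time: 13.85
tool_pos: [610.8, -226.8, 308.5]
tool_rot: [[-0.987, 0.021, 0.158], [-0.158, -0.006, -0.987], [-0.02, -1.0, 0.01]]
wrist_force: [0.8, 0.7, -0.2]
opening: 0.287
```

Call:
servo_tool([
  [[0.0,0.0,0.0,0.0],[0.0,0.0,0.0,0.0]],
])

```text
time: 14.05
tool_pos: [610.8, -226.9, 308.5]
tool_rot: [[-0.987, 0.021, 0.158], [-0.158, -0.006, -0.987], [-0.02, -1.0, 0.01]]
wrist_force: [0.2, 0.8, -0.0]
opening: 0.284
```

```bash
python3 plan.py 613 -229 210 -1.416 3
```

```text
t 14.05 grasp [ 614.7 -228.   128.6] yaw -1.413 down [ 0.021 -0.006 -1.   ] F [ 0.2  0.8 -0. ] op 26.7 q [-0.41  0.61  1.31  0.    1.2   1.  ]
[[0.02, -1.0, 0.01, 0.03], [0.02, -1.0, 0.01, -0.0], [0.01, -0.04, -0.0, -0.0]]
left [ 0.2  0.1 -0.2] 0.0
```

The free catch is at 27 mm, fully squeezed. I release, rise, and go to the handle, turning the jaws along cage x.

Call:
servo_tool([
  [[0.0,0.0,0.0,0.0],[0.0,0.0,0.0,0.0],[0.0,0.0,0.0,0.0],[0.0,-0.5,0.0,0.0],[0.0,-1.0,0.0,0.0]],
], fingers=0.5)

```text
time: 14.55
tool_pos: [609.2, -226.8, 364.6]
tool_rot: [[-0.987, 0.013, 0.157], [-0.157, -0.005, -0.988], [-0.013, -1.0, 0.007]]
wrist_force: [0.3, -0.2, 0.4]
opening: 0.675
```

Call:
servo_tool([
  [[0.0,-0.5,0.0,0.0],[0.0,0.0,-0.2,-1.0],[0.0,0.0,-0.5,-1.0],[0.0,0.0,-0.5,-1.0],[0.0,0.0,-0.5,-1.0]],
])

```text
time: 15.05
tool_pos: [583.7, -164.2, 390.9]
tool_rot: [[-0.796, 0.023, 0.605], [-0.606, -0.01, -0.796], [-0.012, -1.0, 0.022]]
wrist_force: [-0.7, -1.1, -0.2]
opening: 0.754
```

```bash
python3 plan.py 594.6 -107.9 205 0.16 10 0.4;  python3 - <<'E'
from h import *
n='scene'
im=snap(n,'s14'); cv2.imwrite('pics/s14c.png',cv2.resize(im[110:230,210:350,::-1],None,fx=5,fy=5,interpolation=cv2.INTER_CUBIC))
E
```

```text
t 15.05 grasp [ 587.9 -166.   211. ] yaw -0.92 down [ 0.023 -0.01  -1.   ] F [-0.7 -1.1 -0.2] op 70.9 q [-0.33  0.43  1.37 -0.    1.31  0.59]
[[-0.38, 0.06, -0.4, -1.0], [-0.4, 0.05, -0.33, -1.0], [-0.33, 0.04, -0.21, -1.0], [-0.0, -0.0, 0.0, -1.0], [-0.0, -0.0, 0.0, -1.0], [-0.0, -0.0, 0.0, -1.0], [-0.0, -0.0, 0.01, -1.0], [-0.0, -0.0, -0.0, -1.0], [-0.0, -0.0, -0.0, -1.0], [-0.0, -0.0, -0.0, -0.0]]
left [-0.2  0.1  0. ] 0.0
```

View pics/s14c.png

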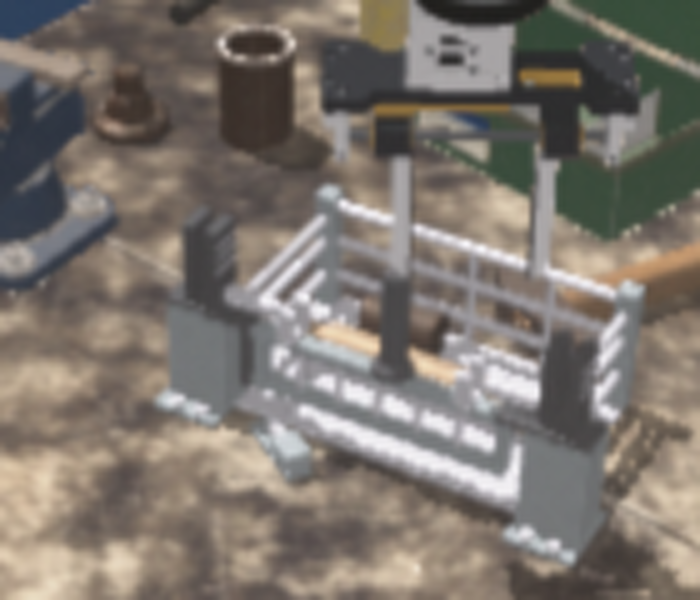

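Both catches are squeezed shut: hinge at (208,255), free end at (567,380). I continue to the handle.

Call:
servo_tool([
  [[-0.3,0.0,-0.3,-1.0],[-0.35,0.0,-0.3,-1.0],[-0.3,0.0,-0.2,-1.0],[-0.1,0.0,0.0,-1.0],[0.0,0.0,0.0,-1.0]],
], fingers=0.3)

```text
time: 15.6
tool_pos: [589.6, -106.9, 392.0]
tool_rot: [[-0.289, 0.025, 0.957], [-0.957, -0.012, -0.289], [0.004, -1.0, 0.027]]
wrist_force: [0.1, 0.1, -0.3]
opening: 0.649
```

```bash
python3 plan.py 594.6 -107.9 205 0.16 5
```

```text
t 15.6 grasp [ 594.2 -109.   212.1] yaw -0.294 down [ 0.025 -0.012 -1.   ] F [ 0.1  0.1 -0.3] op 61.0 q [-0.24  0.42  1.39 -0.01  1.3   0.06]
[[-0.03, 0.18, 0.0, -1.0], [0.0, -0.0, 0.0, -1.0], [0.0, -0.0, 0.0, -1.0], [0.0, -0.0, 0.0, -0.78], [0.0, -0.0, 0.0, 0.0]]
left [ 0.1 -0.1  0.1] -0.0
```

Call:
servo_tool([
  [[0.0,0.2,0.0,-1.0],[0.0,0.1,0.0,-1.0],[0.0,0.0,0.0,-1.0],[0.0,0.0,0.0,-0.8],[0.0,0.0,0.0,0.0]],
])

```text
time: 16.1
tool_pos: [590.5, -107.7, 380.2]
tool_rot: [[0.178, 0.027, 0.984], [-0.984, -0.013, 0.179], [0.018, -1.0, 0.024]]
wrist_force: [-0.0, -0.1, 0.3]
opening: 0.649
```

```bash
python3 plan.py 594.6 -107.9 132 0.16 3;  python3 - <<'E'
from h import *
n='scene'
im=snap(n,'s15'); cv2.imwrite('pics/s15c.png',cv2.resize(im[110:230,210:350,::-1],None,fx=5,fy=5,interpolation=cv2.INTER_CUBIC))
E
```

```text
t 16.1 grasp [ 595.3 -110.   200.3] yaw 0.18 down [ 0.027 -0.013 -1.   ] F [-0.  -0.1  0.3] op 61.0 q [-0.24  0.43  1.41 -0.01  1.28 -0.42]
[[-0.03, 1.0, -0.01, 0.16], [-0.03, 0.71, 0.0, 0.0], [0.0, -0.0, 0.0, 0.0]]
left [ 0.1 -0.2  0.1] -0.001
```

View pics/s15c.png

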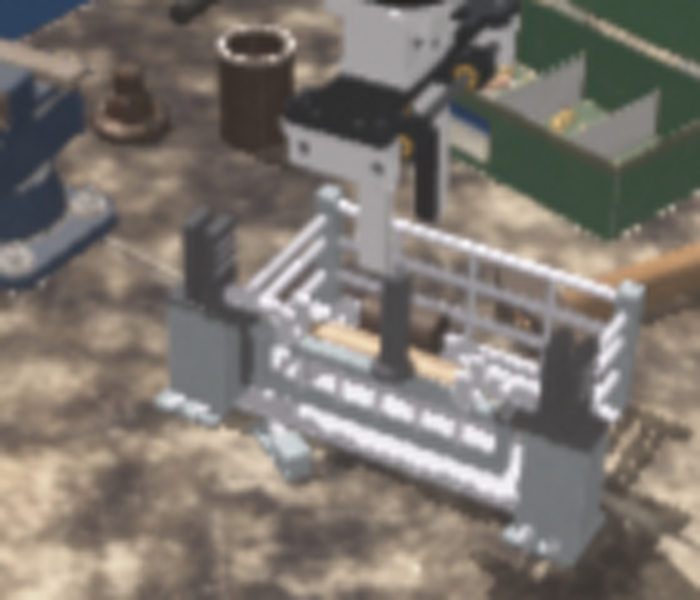

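Call:
servo_tool([
  [[-0.06,0.4,0.0,0.15],[-0.02,0.6,0.0,0.0],[0.0,0.6,0.0,0.0],[0.0,0.1,0.0,0.0]],
])

```text
time: 16.55
tool_pos: [592.2, -105.9, 312.0]
tool_rot: [[0.141, 0.031, 0.989], [-0.99, -0.014, 0.142], [0.019, -0.999, 0.028]]
wrist_force: [0.6, -0.2, -0.6]
opening: 0.653
```

```bash
python3 plan.py 594.6 -107.9 132 0.16 3;  python3 - <<'E'
from h import *
n='scene'
im=snap(n,'s16'); cv2.imwrite('pics/s16c.png',cv2.resize(im[110:230,210:350,::-1],None,fx=5,fy=5,interpolation=cv2.INTER_CUBIC))
E
```

```text
t 16.55 grasp [ 597.7 -108.5  132.1] yaw 0.142 down [ 0.031 -0.014 -0.999] F [ 0.6 -0.2 -0.6] op 61.4 q [-0.24  0.49  1.47 -0.01  1.14 -0.38]
[[-0.03, 0.0, -0.08, -0.15], [0.0, 0.0, 0.0, 0.0], [0.0, 0.0, 0.0, 0.0]]
left [ 0.2 -0.2 -0.1] -0.0
```

View pics/s16c.png

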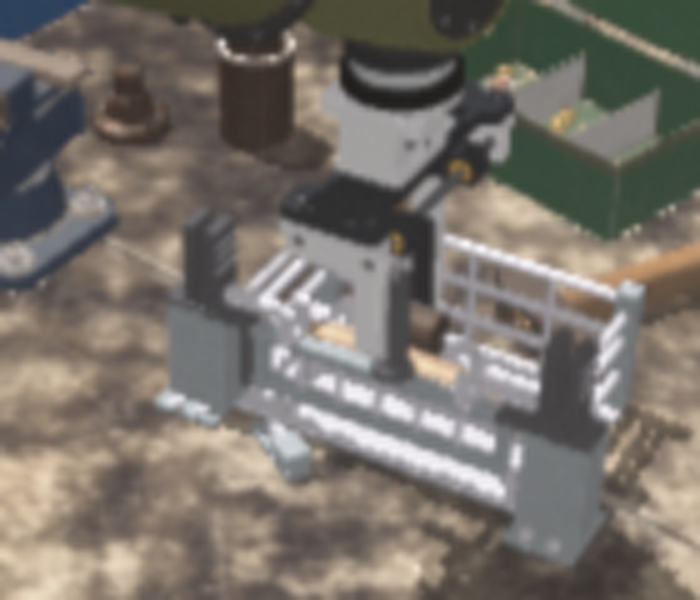

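The post at (398,330) lies between the fingers. Closing.

Call:
servo_tool([
  [[0.0,0.0,-0.05,0.0],[0.0,0.0,0.0,0.0],[0.0,0.0,0.0,0.0],[0.0,0.0,0.0,0.0],[0.0,0.0,0.0,0.0]],
], fingers=-1)

```text
time: 17.1
tool_pos: [590.7, -106.5, 317.4]
tool_rot: [[0.138, 0.037, 0.99], [-0.99, -0.016, 0.139], [0.021, -0.999, 0.035]]
wrist_force: [-1.2, -0.3, -0.3]
opening: 0.263
```

Call:
servo_tool([
  [[0.0,0.0,0.0,0.0],[0.0,0.0,0.0,0.0]],
])

```text
time: 17.3
tool_pos: [590.0, -106.8, 317.3]
tool_rot: [[0.138, 0.033, 0.99], [-0.99, -0.016, 0.138], [0.021, -0.999, 0.03]]
wrist_force: [0.4, -1.1, 1.2]
opening: 0.212
```

```bash
python3 plan.py 594.6 -107.9 132 0.16 1
```

```text
t 17.3 grasp [ 595.8 -109.7  137.4] yaw 0.139 down [ 0.033 -0.016 -0.999] F [ 0.4 -1.1  1.2] op 19.9 q [-0.24  0.48  1.48 -0.01  1.15 -0.37]
[[-0.05, 0.14, -0.02, -0.18]]
left [-0.2 -0.1  0.2] -0.001
```

```bash
cat > arc.py <<'E'
import sys; from h import *
H=np.array([577.4,0.7]); th0=.16; r=110
o=ctrl.get_obs(); p=np.array(o['tool_pos']); R=np.array(o['tool_rot']); g=p+R[:,1]*180
cy=np.arctan2(R[1,2],R[0,2]); d=g[:2]-H
th=th0-(np.arctan2(d[1],d[0])+np.pi/2)
print('t',round(o['time'],2),'g',np.round(g,1),'theta',round(th,3),'r',round(np.hypot(*d),1),'yaw',round(cy,3),'yaw want',round(th0-th,3),'down',np.round(R[:,1],3),'F',np.round(o['wrist_force'],1),'op',round(o['opening']*94,1),'q',np.round(o['joint_pos'],2))
rows=[];q=g.copy();N=int(sys.argv[1]);dt=float(sys.argv[2]);t=th
for i in range(N):
    t+=dt; a=th0-t-np.pi/2; T=np.array([*(H+r*np.array([np.cos(a),np.sin(a)])),135])
    ax=np.array([np.sin(cy),-np.cos(cy),0]); az=np.array([np.cos(cy),np.sin(cy),0]); e=T-q
    u=np.round(np.array([e@ax,-e[2],e@az])/40,2); rr=round(float(np.clip((cy-(th0-t))/.12,-1,1)),2)
    rows.append([float(v) for v in u]+[rr]); q=T; cy-=rr*.12
print(rows)
E
python3 arc.py 4 .12
```

```text
t 17.3 g [ 595.8 -109.7  137.4] theta -0.005 r 111.9 yaw 0.139 yaw want 0.165 down [ 0.033 -0.016 -0.999] F [ 0.4 -1.1  1.2] op 19.9 q [-0.24  0.48  1.48 -0.01  1.15 -0.37]
[[-0.06, 0.06, -0.33, 0.78], [-0.02, -0.0, -0.33, 1.0], [-0.02, -0.0, -0.33, 1.0], [-0.02, -0.0, -0.33, 1.0]]
```

Call:
servo_tool([
  [[-0.02,0.0,-0.3,0.8],[-0.02,0.0,-0.35,1.0],[-0.02,0.0,-0.35,1.0]],
])

```text
time: 17.6
tool_pos: [550.2, -106.1, 317.2]
tool_rot: [[-0.206, 0.036, 0.978], [-0.979, -0.019, -0.205], [0.011, -0.999, 0.039]]
wrist_force: [2.3, 3.0, 5.1]
opening: 0.214
```

```bash
python3 arc.py 4 .12
```

```text
t 17.6 g [ 556.7 -109.5  137.3] theta 0.346 r 112.1 yaw -0.207 yaw want -0.186 down [ 0.036 -0.019 -0.999] F [2.3 3.  5.1] op 20.1 q [-0.25  0.4   1.6  -0.01  1.1  -0.04]
[[-0.07, 0.06, -0.33, 0.83], [-0.02, -0.0, -0.33, 1.0], [-0.02, -0.0, -0.33, 1.0], [-0.02, -0.0, -0.33, 1.0]]
```

Call:
servo_tool([
  [[-0.05,0.0,-0.35,0.85],[-0.02,0.0,-0.35,1.0],[-0.02,0.0,-0.35,1.0]],
])

```text
time: 17.9
tool_pos: [510.8, -90.8, 317.0]
tool_rot: [[-0.535, 0.042, 0.844], [-0.845, -0.022, -0.535], [-0.004, -0.999, 0.048]]
wrist_force: [4.2, 3.3, 5.4]
opening: 0.218
```

```bash
python3 arc.py 4 .12
```

```text
t 17.9 g [518.4 -94.8 137.2] theta 0.713 r 112.3 yaw -0.565 yaw want -0.553 down [ 0.042 -0.022 -0.999] F [4.2 3.3 5.4] op 20.5 q [-0.24  0.32  1.72 -0.01  1.06  0.33]
[[-0.07, 0.06, -0.33, 0.9], [-0.02, -0.0, -0.33, 1.0], [-0.02, -0.0, -0.33, 1.0], [-0.02, -0.0, -0.33, 1.0]]
```

Call:
servo_tool([
  [[-0.05,0.0,-0.35,0.9],[-0.02,0.0,-0.35,1.0],[-0.02,0.0,-0.35,1.0]],
])

```text
time: 18.2
tool_pos: [479.2, -62.1, 317.0]
tool_rot: [[-0.801, 0.045, 0.597], [-0.599, -0.025, -0.801], [-0.021, -0.999, 0.047]]
wrist_force: [6.9, 3.7, 1.3]
opening: 0.216
```

```bash
python3 arc.py 4 .12
```

```text
t 18.2 g [487.2 -66.6 137.2] theta 1.09 r 112.5 yaw -0.93 yaw want -0.93 down [ 0.045 -0.025 -0.999] F [6.9 3.7 1.3] op 20.3 q [-0.2   0.24  1.81 -0.02  1.04  0.74]
[[-0.08, 0.06, -0.33, 1.0], [-0.02, -0.0, -0.33, 1.0], [-0.02, -0.0, -0.33, 1.0], [-0.02, -0.0, -0.33, 1.0]]
```

Call:
servo_tool([
  [[-0.05,0.0,-0.33,1.0],[-0.02,0.0,-0.3,0.9]],
])

```text
time: 18.4
tool_pos: [466.5, -39.4, 317.0]
tool_rot: [[-0.919, 0.043, 0.391], [-0.392, -0.027, -0.919], [-0.029, -0.999, 0.041]]
wrist_force: [4.0, -0.7, 1.4]
opening: 0.212
```

```bash
python3 arc.py 1 .03
python3 - <<'E'
from h import *
for n in('scene','top'):
    im=snap(n,n+'17')
    c=im[110:240,210:370] if n=='scene' else im[110:270,200:370]
    cv2.imwrite(f'pics/{n}17c.png',cv2.resize(c[:,:,::-1],None,fx=4,fy=3.7 if n=='top' else 4,interpolation=cv2.INTER_CUBIC))
E
python3 arc.py 1 .03
```

```text
t 18.4 g [474.3 -44.2 137.2] theta 1.32 r 112.5 yaw -1.169 yaw want -1.16 down [ 0.043 -0.027 -0.999] F [ 4.  -0.7  1.4] op 19.9 q [-0.16  0.21  1.85 -0.02  1.03  1.02]
[[-0.06, 0.05, -0.08, 0.18]]
t 18.5 g [474.2 -43.7 137.2] theta 1.325 r 112.3 yaw -1.166 yaw want -1.165 down [ 0.043 -0.026 -0.999] F [-4.6 -4.8  5.9] op 20.1 q [-0.16  0.21  1.85 -0.02  1.03  1.02]
[[-0.06, 0.05, -0.08, 0.24]]
```

View pics/scene17c.png

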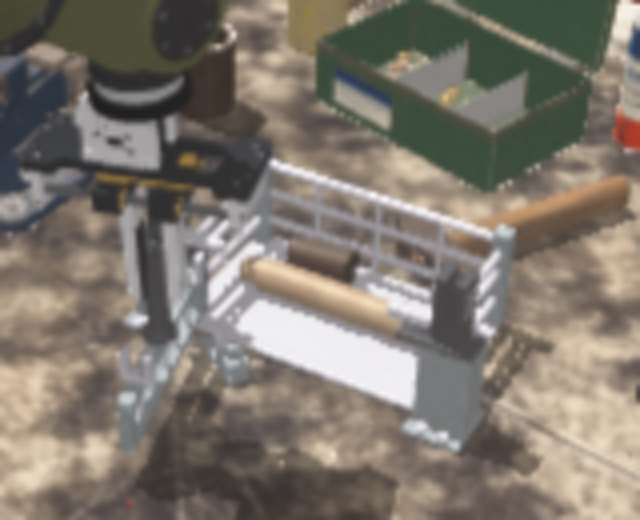

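View pics/top17c.png

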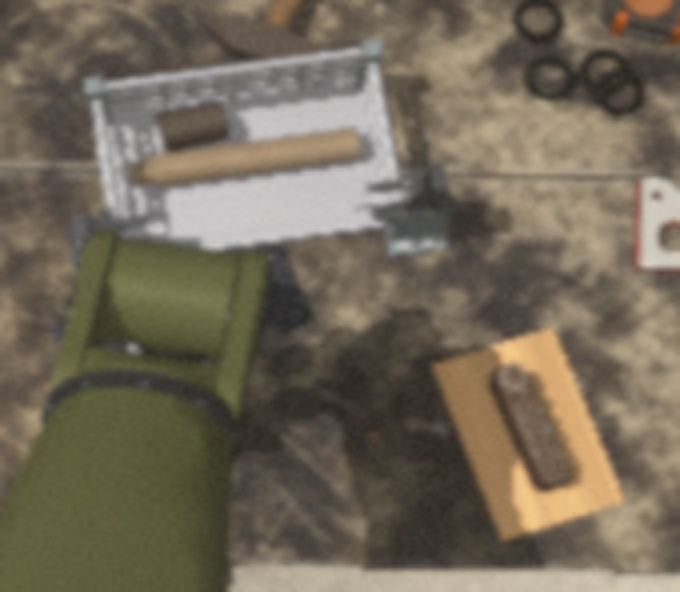

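The gate is wide open in the scene view (free end at (130,420)) with the fingers on the post, and the link is central on the board. One small nudge, then a settle check.

Call:
servo_tool([
  [[-0.02,0.0,-0.1,0.2],[0.0,0.0,0.0,0.0],[0.0,0.0,0.0,0.0]],
])

```text
time: 18.8
tool_pos: [465.3, -35.4, 317.1]
tool_rot: [[-0.927, 0.042, 0.373], [-0.374, -0.027, -0.927], [-0.028, -0.999, 0.041]]
wrist_force: [1.6, -3.6, -2.6]
opening: 0.212
```

```bash
python3 arc.py 1 .03
python3 - <<'E'
from h import *
for i in range(6): snap('scene','fin%d'%i)
E
python3 arc.py 1 .03
```

```text
t 18.8 g [472.8 -40.3 137.3] theta 1.357 r 112.4 yaw -1.188 yaw want -1.197 down [ 0.042 -0.027 -0.999] F [ 1.6 -3.6 -2.6] op 19.9 q [-0.15  0.21  1.86 -0.02  1.03  1.05]
[[-0.06, 0.06, -0.08, 0.32]]
t 19.1 g [472.7 -40.2 137.3] theta 1.358 r 112.4 yaw -1.189 yaw want -1.198 down [ 0.042 -0.027 -0.999] F [ 2.3 -2.9 -1.7] op 20.0 q [-0.15  0.21  1.86 -0.02  1.03  1.05]
[[-0.06, 0.06, -0.08, 0.32]]
```

View pics/fin5.png

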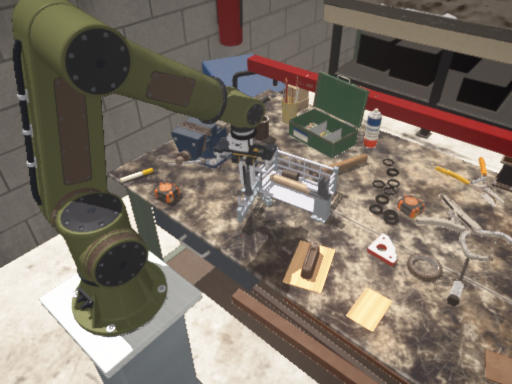

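The picture shows the gate held open at (250,190), the link on the board at (311,262), and the square, tape measure and marker where they were. The pose is stable, so I hand in.

```bash
python3 -c "
from h import *
print(order.close_job())"
```

```text
the job is handed in; nothing more can be done
None
```

The job is done and handed in at about 19 s, with the gripper still holding the gate's handle wide open.

- **Link:** I laid it lengthways on the larger board and let go. The last fit from both cameras put it about 5 mm off the board's middle and about 2° off its long axis. That fit was rough: the two cameras differed by about 5 mm and 3°.
- **Catches:** I squeezed the hinge-side catch first, then the free-end one. The fingers read 27.5 mm and 26.7 mm, against 28 mm for fully squeezed, and both pairs of tabs looked closed afterwards.
- **Gate:** I pulled it past the detent to about 1.36 rad, worked out from where the gripper stood (the stop is at 1.40). The angle held steady over the last 0.3 s, with the fingers on the 20 mm post and forces of about 4 N.
- **Bystanders:** the square, tape measure and marker looked unmoved in the last picture. I checked them only by eye.

The tool had drifted to a tilt of about 0.05 rad by the end, which did not affect any grasp.

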